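# Set out the glassware and reagents on two bench trays

## Robot

A 6-joint arm with a two-finger parallel gripper is mounted at the origin on a cart in front of the work surface, level with it; the furniture and walls round the work are solid. World frame = base frame: x ahead of the robot, y to its left, z up, the work surface at z = 0. Lengths are in m, angles in degrees, forces in N, time in s.
With the tool pointing down it reaches from about 0.25 to 0.725 m from the base axis. Payload 9.7 kg.
Tool frame: the origin (TCP) lies midway between the tips of the shut fingers; the grasp point (between the pads) lies 19 mm behind it; z points along the fingers, y is the direction in which the jaws open and shut (so a half turn about z gives the same grasp; the last joint's range is limited). The gripper opens to 85 mm and grips with 20 to 120 N. Pads are 22 mm wide; open, the fingers measure 114 mm over their backs; the gripper's body (76 mm by 85 mm) begins 54 mm behind the grasp point. The pads swing forward as they close: fully open they stand 13 mm farther back than shut.
Start: joints at [74.542, 4.979, 10.078, 95.1, 0, 90], TCP at [0.147, 0.53, 0.195] pointing down, gripper open.
Joint ranges: [-179.16, 179.16], [-48.56, 103.87], [-65.8, 70.77], [-126.05, 130.52], [-82.76, 87.17], [-180, 180]. Speed limits (degrees/s): [127.2, 127.2, 147.25, 180, 180, 180].

## Interface

Orientations are given as [roll, pitch, yaw] about the fixed x, y, z axes, in that order (R = Rz(yaw) Ry(pitch) Rx(roll)).
In Python, from workcell import bot, camera, recognise gives the robot as it stands. The module is installed in compiled form; this text tells all that it offers.
- The arm moves only by the tool apply_moves, never from a script. Its argument "targets" is one flat list of numbers, 7 for each row, row after row: the shift along the world's x, y, z in units of 30 mm (1.0 is 30 mm), then the turn, a rotation vector about the world's x, y, z in units of 6 degrees (1.0 is 6 degrees), then the opening, from 0 (shut) to 1 (fully open). A call has 1 to 5 rows; each row is the pose to reach, as a shift and turn from the pose commanded when the call began; what a row does not reach only later rows make up. A row lasts 1/10 s, in which the tool goes at most 50 mm and 8.59 degrees, less where a joint would pass 70% of its speed; a pose out of reach is approached as far as the arm can. A call with a gripper value outside its range is refused whole. The fingers move at their own pace and stop on an object; "newtons" is the grip in N (left out, the last holds). Time passes only in rows, so rows that repeat a pose let the fingers close. It gives the time, the measured TCP pose, the force and the opening at its end, in the units of the state.
- bot.get_obs(): the state, without advancing time (a new reading comes with each control period).
- camera(name): name is "scene" or "top" or "wrist"; returns a dict with "img" (420x560x3 uint8, red, green, blue), "intrinsics" (3x3 intrinsics, pixels), "origin" and "rotation" of the camera in the world. Camera axes: x right, y up, looking along -z (the intrinsics and any distortion apply to the point x, -y, -z); pixel columns grow to the right and rows downward; lengths in m; the calibration is good to about 2 mm. A picture is of the moment at which its call begins. There is no depth.
- bot.job_done(): hands the job in, once; it reports no verdict.
Trained networks look in the newest picture that a camera, given by its name, has taken for a name from the list of things; names that differ only in an ending like _2 or _b are one class to them, and where a whole thing is asked for, a point or a joint stands for the part that bears it (a point fixed in the world has none). Each returns a list of dicts, best first, with "conf" (0 to 1); they miss things now and then, are a little off and sometimes report something else, mostly with a low value. They report only what shows in the picture. A call takes as long as a camera call. They do not tell look-alikes from the thing itself.
- recognise(query, camera): "box" ([left, top, right, bottom] in pixels, round what is visible of it).
The state is a dict: "time": time; "q": joint angles; "qd": joint speeds; "joint_efforts": joint torques, N m; "ee_pos": TCP position; "tcp_rot": TCP orientation; "wrist_force": force on the tool from outside, world axes, zero at the start; "torque": the same for the moment, N m; "opening": finger opening in m.
Only numpy, scipy, OpenCV 4.12 (cv2) and the standard library are available. Lean on these libraries where they do the work, as an engineer would, in place of code of your own. Each camera call takes 0.05 s, during which the arm holds its last target.

## Task

Set out the bench for a titration: on the tray that lies crosswise, stand the large beaker on the right-hand pad with the small beaker to its left on the other pad, and put the white lid with the black knob on top of the large beaker. On the tray that points away from you, stand the plastic bottle with the red cap on the near pad and the dropper bottle behind it on the far pad. Everything ends upright, centred on its pad and let go; knock nothing over, and leave the funnel and the calculator where they are.

Things in the scene. Friction and masses are not known exactly. Their poses are not given: they have to be found in the camera images.
- large_beaker_mid (a point): large glass beaker, empty, open at the top, 54 mm diameter, 72 mm high, inner diameter at least 44 mm; grasp its sides from above. Given is the point on its axis, half-way up; z axis up along it.
- small_beaker_mid (a point): small glass beaker, empty, open at the top, 44 mm diameter, 58 mm high; grasp its sides. Given is the point on its axis, half-way up; z axis up along it.
- plastic_bottle_mid (a point): squat white opaque plastic bottle with a red screw cap, 45 mm diameter, 82 mm high with the cap; grasp its body. Given is the point on its axis, half-way up; z axis up along it.
- dropper_bottle_mid (a point): slim glass dropper bottle with a black rubber bulb on top, body 34 mm diameter up to 62 mm high and narrowing to the shoulder at 70 mm, 102 mm high over all; grasp its body in its upper half (50 to 60 mm up), so that the palm stays clear of the bulb. Given is the point on its axis, half-way up; z axis up along it.
- lid_mid (a point): white plastic lid of the large beaker, lying right way up on the worktop, 43 mm high over all: from below a plug 38 mm diameter and 6 mm high, a disc 62 mm diameter and 5 mm thick (6 to 11 mm up), and on it an upright black knob 18 mm diameter and 32 mm high (11 to 43 mm up); grasp the knob, keeping the fingertips above the disc. On the beaker the plug is inside and the disc rests on the rim. Given is the point on its axis, half-way up; z axis up along it.
- cross_tray: crosswise tray: fixed flat grey plate 94 x 190 mm, 8 mm thick, long side running left-right as the robot sees it (turned at most 0.25 rad from that), with two round black rubber pads, 64 mm diameter, flush with its top and edged in white. Origin: centre of its underside; y axis along it to the left, z up. Left pad centre at y = +48 mm, right pad at y = -48 mm (x = 0), pad surface at z = 8 mm.
- deep_tray: lengthwise tray: the same fixed flat grey plate, 190 x 94 mm, 8 mm thick, but its long side points away from the robot (turned at most 0.25 rad from that), with two such pads. Origin: centre of its underside; x axis along it away from the robot, z up. Far pad centre at x = +48 mm, near pad at x = -48 mm (y = 0), pad surface at z = 8 mm. Either tray may be the one on the robot's left or right.
- funnel: bystander, loose: beige plastic funnel standing on its wide rim, stem up, 61 mm diameter, 62 mm high. Origin: centre of its underside.
- calculator: bystander, loose: flat dark pocket calculator, 118 x 69 x 13 mm. Origin: centre of its underside.
Not all that is in view belongs to the job. Leave any brown look-alike of the part that bears large_beaker_mid alone.

How it is judged (in metres and radians):
At the end, for the whole second after the job is handed in: Beakers (large right, small left) on the crosswise tray, plastic bottle (near) and dropper bottle (far) on the lengthwise one: each within 15 mm of its pad centre in tray x and y, 5 mm in height, 0.08 rad of upright. Lid seated level on the large beaker, within 8 mm of its axis. All at rest (x of large_beaker_mid in the frame of cross_tray between -0.015 and 0.015 m and y of large_beaker_mid in the frame of cross_tray between -0.063 and -0.033 m and z of large_beaker_mid in the frame of cross_tray between 0.039 and 0.049 m and angle between each of large_beaker_mid, small_beaker_mid, plastic_bottle_mid, dropper_bottle_mid, lid_mid's own z axis and vertical below 0.08 rad and x of small_beaker_mid in the frame of cross_tray between -0.015 and 0.015 m and y of small_beaker_mid in the frame of cross_tray between 0.033 and 0.063 m and z of small_beaker_mid in the frame of cross_tray between 0.032 and 0.042 m and x of plastic_bottle_mid in the frame of deep_tray between -0.063 and -0.033 m and y of plastic_bottle_mid in the frame of deep_tray between -0.015 and 0.015 m and z of plastic_bottle_mid in the frame of deep_tray between 0.044 and 0.054 m and x of dropper_bottle_mid in the frame of deep_tray between 0.033 and 0.063 m and y of dropper_bottle_mid in the frame of deep_tray between -0.015 and 0.015 m and z of dropper_bottle_mid in the frame of deep_tray between 0.054 and 0.064 m and horizontal distance between lid_mid and large_beaker_mid below 0.008 m and z of lid_mid in the frame of large_beaker_mid between 0.0465 and 0.0565 m and linear speed of each of large_beaker, small_beaker, plastic_bottle, dropper_bottle, lid below 0.01 m/s); the robot touches nothing.
It fails at once if the funnel or the calculator is moved by more than 15 mm (distance of any of funnel, calculator from where it was at the start of the episode above 0.015 m).
It fails at once if a beaker, a bottle or the funnel is knocked over (tilted beyond 0.7 rad) (angle between any of large_beaker_mid, small_beaker_mid, plastic_bottle_mid, dropper_bottle_mid, funnel's own z axis and vertical above 0.7 rad).
It also fails if it takes over 131 s, if anything falls off the work surface, if the arm or the gripper's body presses on something with over 40 N, if the wrist force passes 120 N, or if a joint passes its speed limit or range.

## Working session

There is one attempt and no reset: what is moved stays moved. The work goes in short steps, Python scripts to look and compute and a tool call to move; the robot and the scene stay as the last step left them, time stands still between calls to the robot, and variables do not carry over. Pictures are saved under pics/ and viewed, and the job is handed in when it is done.

Besides the shell and the picture viewer there is one more tool, called after "Call:" in YAML: its name, and indented under it one key for each argument. apply_moves: Moves the arm, as the interface text tells. Its arguments: {"type":"object","properties":{"targets":{"type":"array"},"newtons":{"type":"number"}},"required":["targets"]}

```bash
mkdir -p pics; cat > h.py <<'E'
import numpy as np, cv2
from workcell import bot, camera, recognise
def ray(c,u,v):
    K=np.array(c['intrinsics']);d=np.linalg.inv(K)@[u,v,1];d=np.array([d[0],-d[1],-d[2]])
    return np.array(c['origin']),np.array(c['rotation'])@d
def at(c,u,v,z):
    o,d=ray(c,u,v);return (o+d*(z-o[2])/d[2])
def proj(c,p):
    q=np.array(c['rotation']).T@(np.array(p)-np.array(c['origin']));K=np.array(c['intrinsics'])
    w=K@[q[0],-q[1],-q[2]];return w[:2]/w[2]
def save(c,n): cv2.imwrite(f'pics/{n}.png',cv2.cvtColor(c['img'],cv2.COLOR_RGB2BGR))
E
python3 - <<'E'
from h import *
print(bot.get_obs())
N=['large_beaker_mid','small_beaker_mid','plastic_bottle_mid','dropper_bottle_mid','lid_mid','cross_tray','deep_tray','funnel','calculator']
for n in ['scene','top']:
    c=camera(n);save(c,n+'0');print(n,c['origin'],c['rotation'],c['intrinsics'],[k for k in c])
    for q in N:
        print(q,[(np.round(r['box']).astype(int).tolist(),round(r['conf'],2)) for r in recognise(q,n)])
E
```

```text
{'time': 0.0, 'q': array([ 7.45410691e+01,  5.00973460e+00,  1.00329959e+01,  9.50975412e+01,
       -6.14998675e-04,  8.99994948e+01]), 'qd': array([ 0.00079578,  0.144036  , -0.02191689,  0.02758793,  0.04508946,
       -0.10466263]), 'joint_efforts': array([-1.70673600e-03, -5.20384133e+01,  4.64809084e+01,  1.61714660e-02,
       -7.62016089e-05, -1.42152172e-05]), 'ee_pos': array([0.14653195, 0.52983874, 0.19408313]), 'tcp_rot': array([-1.79925720e+02,  6.14343200e-04,  1.64541575e+02]), 'wrist_force': array([-0.21773309,  0.69562892,  1.32289288]), 'torque': array([-0.0113251, -0.0366484,  0.01056  ]), 'opening': 0.08534695255374616}
scene [-0.13876522 -0.8627724   0.87547343] [ 52.05075549   0.93888362 -40.59378034] [[391.46326554   0.         281.71394482]
 [  0.         391.46326554 212.22266788]
 [  0.           0.           1.        ]] ['img', 'intrinsics', 'origin', 'rotation']
large_beaker_mid [([328, 212, 350, 243], 0.87), ([219, 193, 230, 217], 0.73), ([229, 151, 235, 166], 0.56), ([234, 180, 246, 203], 0.52)]
small_beaker_mid [([249, 196, 262, 220], 0.65)]
plastic_bo
[... 333 characters left out ...]
511501 -0.06439511  1.41985778] [  7.25522109  -0.19901793 -90.89675952] [[410.43126512   0.         281.13647384]
 [  0.         410.43126512 209.15112027]
 [  0.           0.           1.        ]] ['img', 'intrinsics', 'origin', 'rotation']
large_beaker_mid [([203, 204, 223, 224], 0.83), ([214, 231, 228, 251], 0.71), ([142, 169, 162, 186], 0.6), ([318, 169, 333, 187], 0.57)]
small_beaker_mid [([237, 208, 250, 226], 0.6)]
plastic_bottle_mid [([296, 232, 309, 247], 0.63)]
dropper_bottle_mid []
lid_mid [([275, 211, 291, 226], 0.55)]
cross_tray [([325, 202, 388, 237], 0.64)]
deep_tray [([152, 206, 180, 263], 0.75)]
funnel [([297, 196, 316, 212], 0.8)]
calculator [([397, 206, 419, 237], 0.97)]
```

```bash
cat >> h.py <<'E'
from scipy.spatial.transform import Rotation as Rn
_cam=camera
def camera(n):
    c=dict(_cam(n)); c['rotation']=Rn.from_euler('xyz',c['rotation'],degrees=True).as_matrix(); return c
E
python3 - <<'E'
from h import *
for n,(a,b,cc,d) in {'scene':(160,130,420,345),'top':(120,140,440,290)}.items():
    im=cv2.imread(f'pics/{n}0.png')[b:d,a:cc]; s=800/(cc-a)
    s=min(s,600/(d-b)); im=cv2.resize(im,None,fx=s,fy=s,interpolation=cv2.INTER_CUBIC); print(n,s); cv2.imwrite(f'pics/{n}0c.png',im)
E
```

```text
scene 2.7906976744186047
top 2.5
```

View pics/scene0c.png

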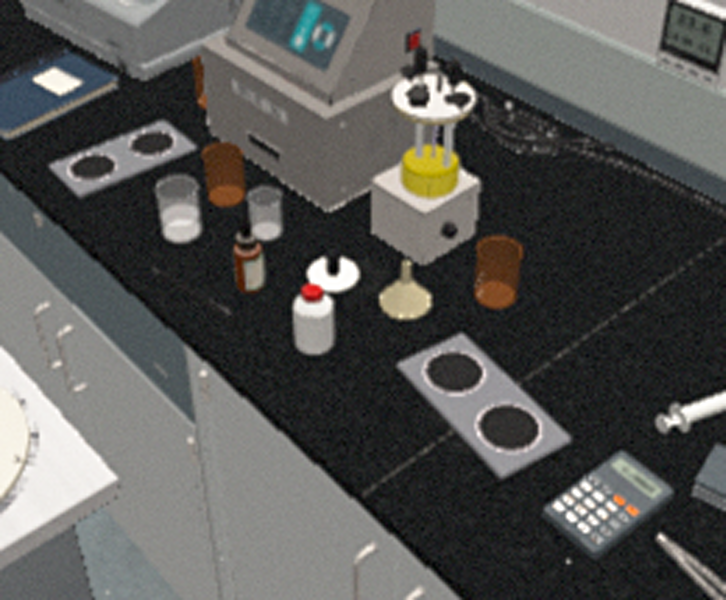

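View pics/top0c.png

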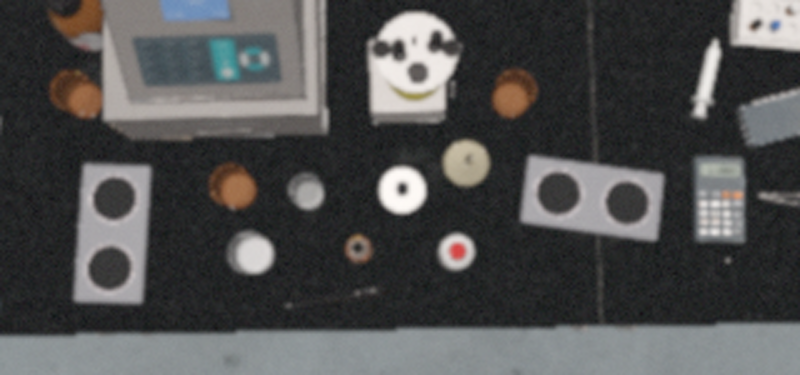

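View pics/top0.png

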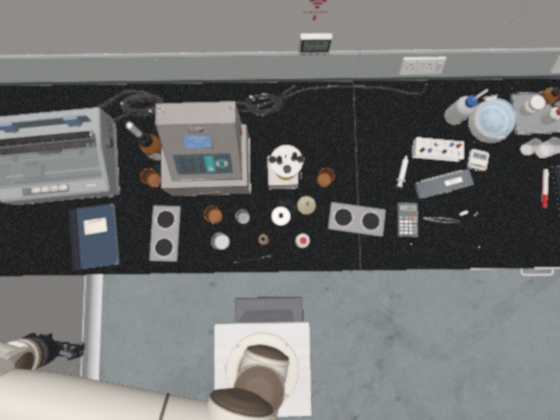

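```bash
python3 - <<'E'
from h import *
c=camera('top');s=camera('scene');w=camera('wrist');save(w,'w0')
im=c['img']
# pads: crop px -> full px = 120+x/2.5, 140+y/2.5
g=im.astype(int).sum(2)
for nm,(x,y) in dict(far=(114,198),near=(109,268),left=(559,193),right=(627,203)).items():
    u,v=120+x/2.5,140+y/2.5
    m=(cv2.inRange(cv2.cvtColor(im,cv2.COLOR_RGB2GRAY),0,75)>0).astype(np.uint8)
    n,l,st,ce=cv2.connectedComponentsWithStats(m,connectivity=4)
    k=l[int(round(v)),int(round(u))];print(nm,ce[k],st[k],at(c,*(ce[k]),0.008).round(4))
for nm,(x,y,z) in dict(large=(258,254,.004),small=(310,193,.003),lidtop=(402,188,.043),lid=(403,190,.011),bulb=(358,247,.102),cap=(458,251,.082),funnel=(466,163,.01),calc=(720,200,.013),brown1=(237,190,0.03),brown2=(511,98,.03),stand=(408,80,.1)).items():
    print(nm,at(c,120+x/2.5+.0,140+y/2.5,z).round(3))
E
```

```text
far [165.1160221 218.8839779] [158 212  15  15 181] [0.507  0.3291 0.008 ]
near [163.15384615 246.9010989 ] [156 240  15  15 182] [0.4106 0.3339 0.008 ]
left [342.89444444 216.81111111] [336 210  15  15 180] [ 0.5048 -0.2854  0.008 ]
right [370.38857143 220.67428571] [363 214  15  15 175] [ 0.4899 -0.3801  0.008 ]
large [0.426 0.129 0.004]
small [0.509 0.057 0.003]
lidtop [ 0.51  -0.07   0.043]
lid [ 0.511 -0.072  0.011]
bulb [ 0.428 -0.013  0.102]
cap [ 0.422 -0.142  0.082]
funnel [ 0.547 -0.16   0.01 ]
calc [ 0.49  -0.509  0.013]
brown1 [0.512 0.154 0.03 ]
brown2 [ 0.634 -0.223  0.03 ]
stand [ 0.646 -0.08   0.1  ]
```

View pics/w0.png

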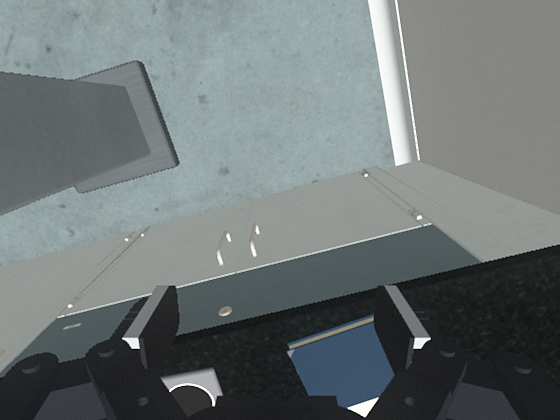

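Call:
apply_moves:
  targets: [0.6,-1.47,0.29,0,0,0.22,1,1.2,-2.94,0.58,0,0,0.44,1,1.8,-4.41,0.87,0,0,0.66,1,2.4,-5.88,1.16,0,0,0.88,1,3.0,-7.35,1.45,0,0,1.1,1]
  newtons: 30

```text
time: 1.65
ee_pos: [0.2368, 0.3079, 0.2387]
tcp_rot: [180.0, 0.0, 171.2]
wrist_force: [1.4, 0.1, 0.6]
opening: 0.0855
```

Call:
apply_moves:
  targets: [0.6,-1.47,0.29,0,0,0.3,1,1.2,-2.94,0.58,0,0,0.6,1,1.8,-4.41,0.87,0,0,0.9,1,2.4,-5.88,1.16,0,0,1.2,1,3.0,-7.35,1.45,0,0,1.48,1]

```text
time: 2.15
ee_pos: [0.3267, 0.0873, 0.2825]
tcp_rot: [180.0, 0.1, -179.9]
wrist_force: [1.4, 0.2, 0.6]
opening: 0.0852
```

```bash
python3 - <<'E'
from h import *
o=bot.get_obs();print(o['time'],o['q'].round(1),o['ee_pos'],o['tcp_rot'])
w=camera('wrist');save(w,'w1');print(w['origin'],w['rotation'].round(2),w['intrinsics'])
s=camera('scene');save(s,'s1')
E
```

```text
2.15 [ 15.  -20.2  -2.3 107.8   0.   14.8] [0.32672198 0.08725323 0.28246787] [ 1.79979636e+02  7.38806470e-02 -1.79884326e+02]
[0.24472782 0.08668379 0.46175554] [[-0.   -0.95 -0.32]
 [ 1.   -0.   -0.  ]
 [ 0.   -0.32  0.95]] [[343.05279428   0.         276.03848254]
 [  0.         343.05279428 218.98406157]
 [  0.           0.           1.        ]]
```

View pics/w1.png

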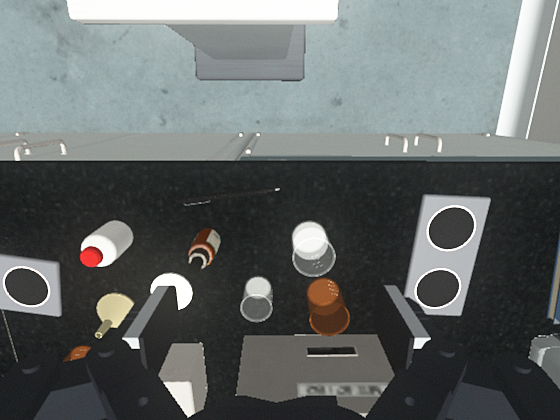

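```bash
cat >> h.py <<'E'
def circ(c,p,r,z):  # projected circle
    return np.array([proj(c,[p[0]+r*np.cos(t),p[1]+r*np.sin(t),z]) for t in np.linspace(0,6.3,60)])
def overlay(c,items,n,box=None,scale=2):
    im=cv2.resize(cv2.cvtColor(c['img'],cv2.COLOR_RGB2BGR),None,fx=scale,fy=scale,interpolation=cv2.INTER_CUBIC)
    for p,r,z in items:
        cv2.polylines(im,[((circ(c,p,r,z)+.5)*scale).round().astype(np.int32)],True,(0,255,0),1)
    if box: a,b,cc,d=[int(v*scale) for v in box]; im=im[b:d,a:cc]
    cv2.imwrite(f'pics/{n}.png',im)
def blob(c,u,v,th=75,z=.008):
    m=(cv2.cvtColor(c['img'],cv2.COLOR_RGB2GRAY)<th).astype(np.uint8)
    n,l,st,ce=cv2.connectedComponentsWithStats(m,connectivity=4);k=l[int(v),int(u)]
    return ce[k],st[k],at(c,*ce[k],z)
E
python3 - <<'E'
from h import *
w=camera('wrist')
for uv in [(450,228),(438,289),(26,287)]: print(blob(w,*uv))
for q in ['large_beaker_mid','small_beaker_mid','plastic_bottle_mid','dropper_bottle_mid','lid_mid']:
    print(q,[(np.round(r['box'],1).tolist(),round(r['conf'],2)) for r in recognise(q,'wrist')])
I=[((.426,.129),.027,.0),((.426,.129),.027,.072),((.509,.057),.022,0),((.509,.057),.022,.058),((.511,-.071),.031,.011),((.428,-.013),.017,0),((.428,-.013),.017,.062),((.422,-.142),.0225,0),((.422,-.142),.0225,.055)]
overlay(w,I,'w1o',(70,180,380,350),2.5)
E
```

```text
(array([454.18156228, 225.05066854]), array([ 432,  205,   45,   41, 1421], dtype=int32), array([0.41021004, 0.33377321, 0.008     ]))
(array([440.96652361, 285.59914163]), array([ 421,  268,   41,   36, 1165], dtype=int32), array([0.50627686, 0.32923394, 0.008     ]))
(array([ 29.96990542, 287.0816853 ]), array([   9,  270,   43,   36, 1163], dtype=int32), array([ 0.50401582, -0.28566877,  0.008     ]))
large_beaker_mid [([308.7, 276.0, 351.9, 337.3], 0.96), ([295.3, 216.7, 340.9, 274.5], 0.67), ([85.7, 216.8, 139.4, 266.7], 0.67), ([70.8, 343.4, 94.0, 360.1], 0.63)]
small_beaker_mid [([241.6, 272.3, 277.5, 321.6], 0.87)]
plastic_bottle_mid []
dropper_bottle_mid [([192.5, 225.9, 223.0, 272.3], 0.64)]
lid_mid [([156.1, 271.8, 196.7, 309.5], 0.61), ([244.3, 270.4, 278.5, 321.2], 0.6)]
```

View pics/w1o.png

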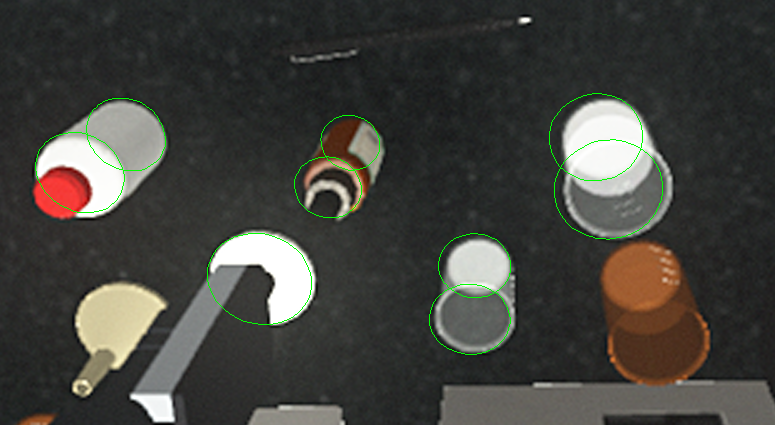

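Call:
apply_moves:
  targets: [1.2,0.54,-1.0,0,0,0,1,2.4,1.08,-2.0,0,0,0,1,3.32,1.48,-3.2,0,0,0,1,3.32,1.48,-4.7,0,0,0,1,3.32,1.48,-5.6,0,0,0,1]

```text
time: 3.05
ee_pos: [0.4247, 0.1351, 0.1098]
tcp_rot: [-179.9, -0.2, -179.8]
wrist_force: [0.2, -0.9, -0.1]
opening: 0.0852
```

```bash
python3 - <<'E'
from h import *
o=bot.get_obs();print(o['time'],o['ee_pos'],o['tcp_rot'])
w=camera('wrist');overlay(w,[((.4265,.132),.027,.0),((.4265,.132),.027,.072)],'w2',scale=1.4)
E
```

```text
3.05 [0.42467387 0.13513332 0.10977363] [-179.92358784   -0.24853024 -179.75644942]
```

View pics/w2.png

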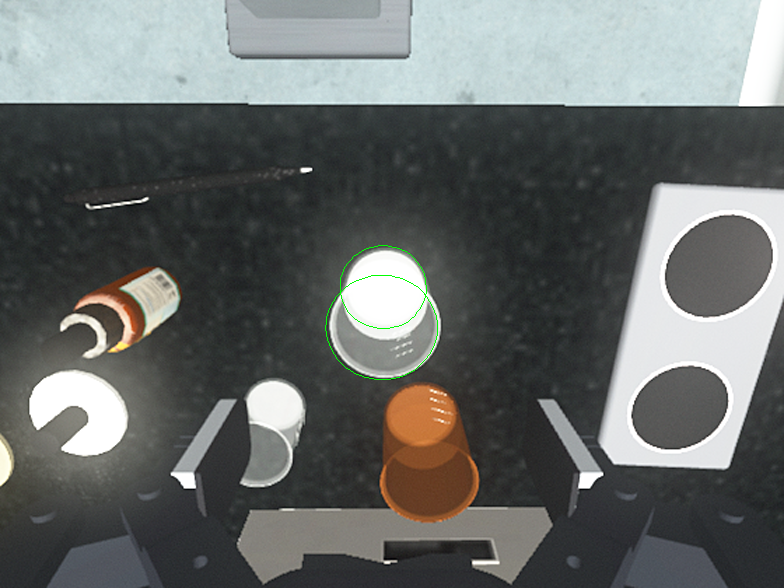

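Call:
apply_moves:
  targets: [0,0,-1.2,0,0,0,1,0,0,-2.4,0,0,0,1,0,0,-2.8,0,0,0,1,0,0,-2.8,0,0,0,1]

```text
time: 3.5
ee_pos: [0.4251, 0.1341, 0.0293]
tcp_rot: [-180.0, -0.1, -179.9]
wrist_force: [0.7, -0.0, 0.5]
opening: 0.0852
```

Call:
apply_moves:
  targets: [0,0,0,0,0,0,0.4,0,0,0,0,0,0,0.4,0,0,0,0,0,0,0.4,0,0,0,0,0,0,0.4,0,0,0,0,0,0,0.4]
  newtons: 30

```text
time: 4.0
ee_pos: [0.4268, 0.1337, 0.0308]
tcp_rot: [180.0, 0.1, -180.0]
wrist_force: [-0.2, 1.8, -0.5]
opening: 0.0339
```

```bash
python3 - <<'E'
from h import *
o=bot.get_obs();print(o['time'],o['ee_pos'],o['opening'],o['wrist_force'])
w=camera('wrist');overlay(w,[((.4265,.132),.027,.0),((.4265,.132),.027,.072)],'w3',scale=1.4)
s=camera('scene');overlay(s,[],'s3',(190,140,330,245),5)
E
```

```text
4.0 [0.42677385 0.13367173 0.0307869 ] 0.03392963692879567 [-0.24757375  1.78319536 -0.51978093]
```

View pics/w3.png

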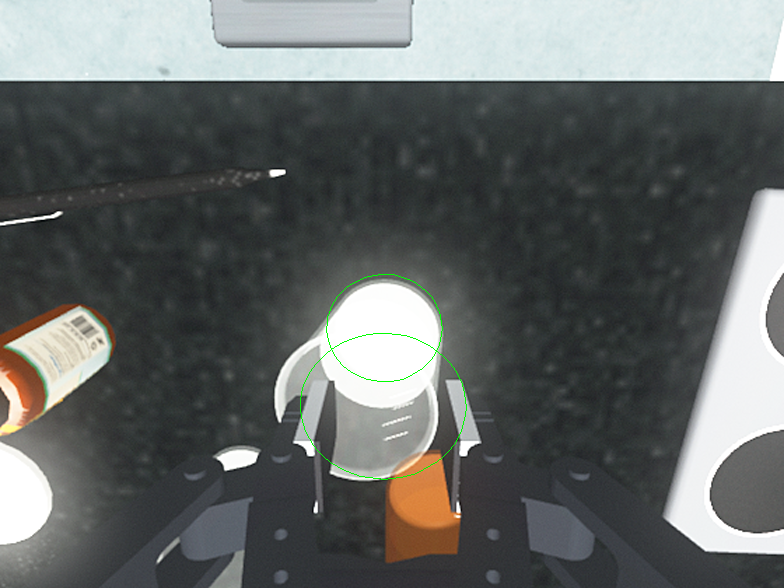

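View pics/s3.png

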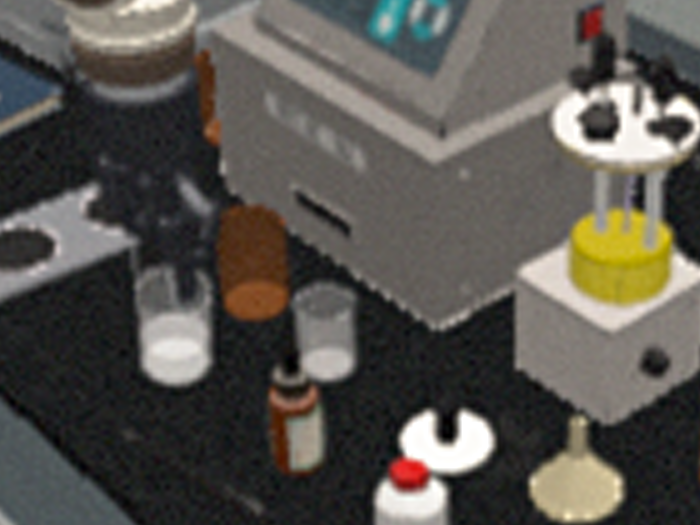

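Call:
apply_moves:
  targets: [0,0,0,0,0,0,0.46,0,0,0,0,0,0,0.46]

```text
time: 4.3
ee_pos: [0.4261, 0.1335, 0.0297]
tcp_rot: [-180.0, -0.0, -180.0]
wrist_force: [0.1, 0.4, 0.2]
opening: 0.0392
```

```bash
python3 - <<'E'
from h import *
o=bot.get_obs();print(o['time'],o['ee_pos'],o['opening'],o['wrist_force'])
w=camera('wrist');overlay(w,[],'w4',(180,170,370,320),4)
t=camera('top');overlay(t,[((.4265,.132),.027,.0),((.4265,.132),.027,.072)],'t4',(140,190,290,290),5)
E
```

```text
4.3 [0.42613116 0.1334602  0.02969516] 0.0392169066871101 [0.11456461 0.39389881 0.22185927]
```

View pics/w4.png

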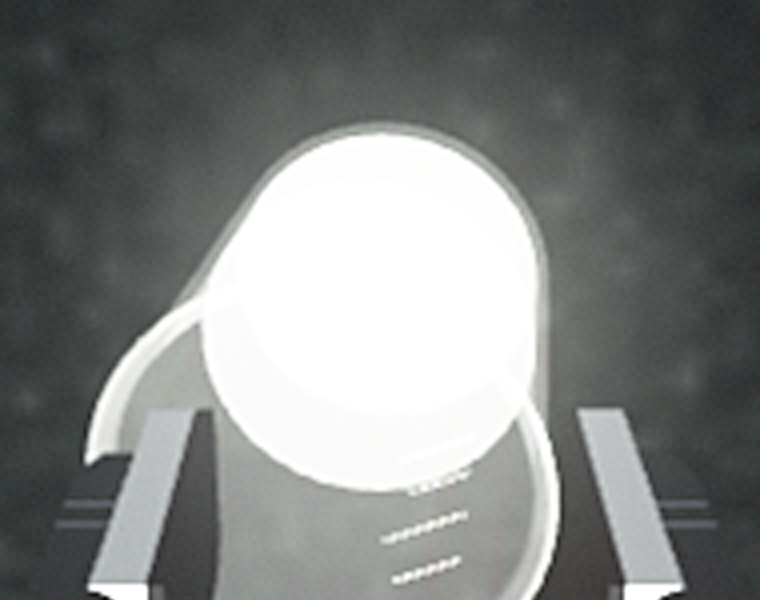

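View pics/t4.png

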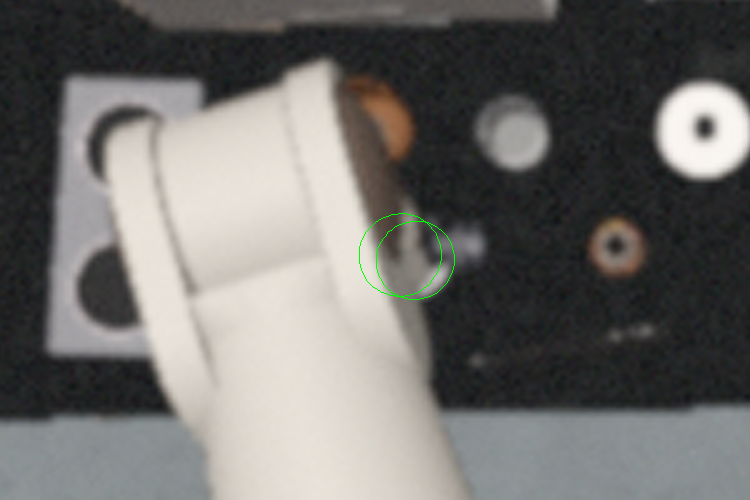

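Call:
apply_moves:
  targets: [0,0,0.5,0,0,0,0.46,0,0,1,0,0,0,0.46]

```text
time: 4.6
ee_pos: [0.426, 0.1334, 0.0609]
tcp_rot: [-180.0, -0.0, -180.0]
wrist_force: [-1.0, -0.4, 0.6]
opening: 0.0391
```

```bash
python3 - <<'E'
from h import *
o=bot.get_obs();print(o['time'],o['ee_pos'],o['opening'],o['wrist_force'])
w=camera('wrist');overlay(w,[((.4265,.132),.027,.0),((.4265,.132),.027,.072)],'w5',(150,150,400,340),3)
E
```

```text
4.6 [0.42597553 0.13339834 0.06089673] 0.03914329886299524 [-0.9888813  -0.40011221  0.58125554]
```

View pics/w5.png

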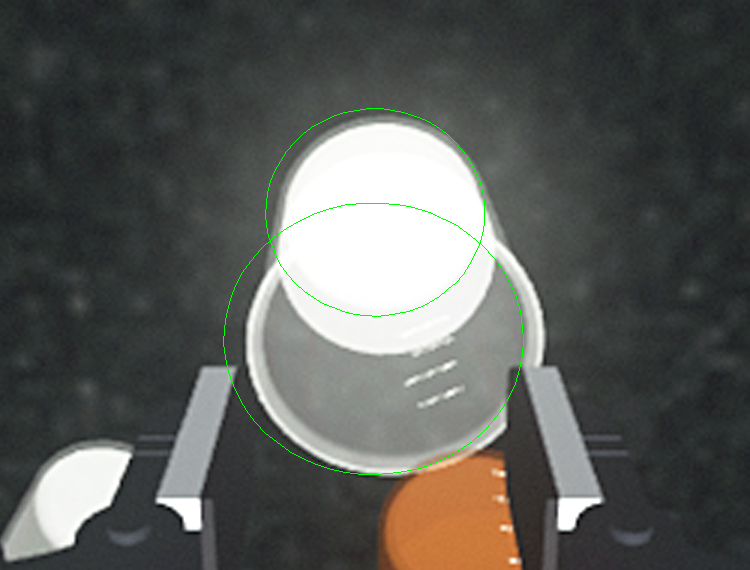

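Call:
apply_moves:
  targets: [0,0,1,0,0,0,0.46,0,0,2.4,0,0,0,0.46,0,0,2.4,0,0,0,1,0,0,2.4,0,0,0,1]

```text
time: 5.05
ee_pos: [0.427, 0.1337, 0.1333]
tcp_rot: [180.0, 0.2, -180.0]
wrist_force: [0.4, -0.4, -1.0]
opening: 0.0668
```

```bash
python3 - <<'E'
from h import *
o=bot.get_obs();print(o['time'],o['ee_pos'],o['opening'],o['wrist_force'])
w=camera('wrist');overlay(w,[((.4265,.132),.027,.0),((.4265,.132),.027,.072)],'w6',(110,150,430,390),2.5)
s=camera('scene');a=s['img'][140:240,190:290];b=cv2.cvtColor(cv2.imread('pics/scene0.png'),cv2.COLOR_BGR2RGB)[140:240,190:290]
x=np.hstack([b,a]);cv2.imwrite('pics/s6.png',cv2.resize(x,None,fx=4,fy=4,interpolation=cv2.INTER_CUBIC)[:,:,::-1])
E
```

```text
5.05 [0.42704432 0.13374037 0.13327604] 0.06684830092712298 [ 0.43947334 -0.43619103 -0.98896863]
```

View pics/w6.png

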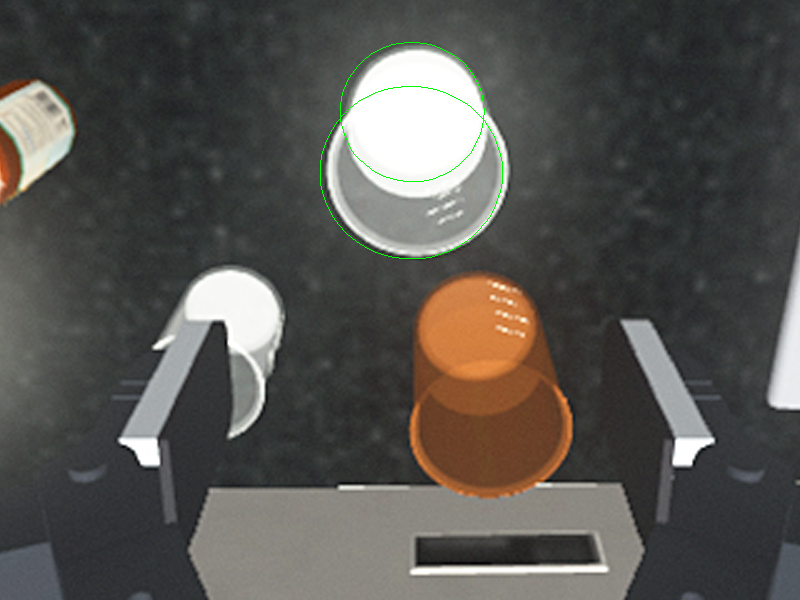

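View pics/s6.png

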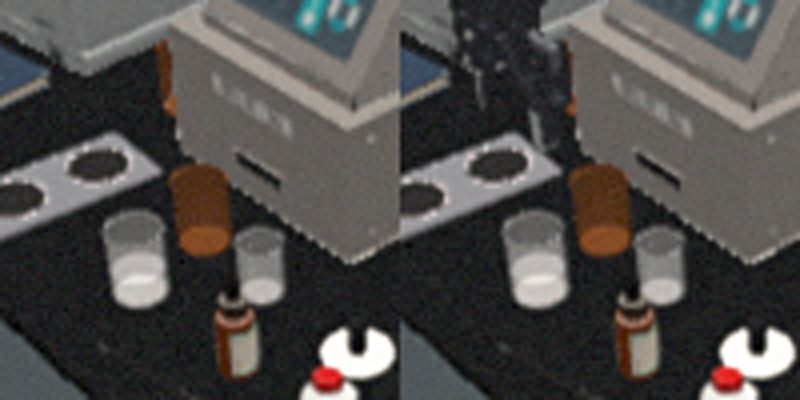

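```bash
python3 - <<'E'
from h import *
s=camera('scene')
for dy in(-.04,.04):
  for dz in (0,.013,.05): print(dy,dz,proj(s,[.427,.1337+dy,.133+dz]))
overlay(s,[((.427,.1337+dy),.008,.133+dz) for dy in(-.04,.04) for dz in (0.013,.05)]+[((.4275,.1337),.027,0),((.4275,.1337),.027,.072)],'s7',(190,120,290,220),6)
print(bot.get_obs()['opening'])
E
```

```text
-0.04 0 [228.22477577 187.00200632]
-0.04 0.013 [227.83577596 183.79375226]
-0.04 0.05 [226.70225166 174.44507417]
0.04 0 [215.24249473 177.41066296]
0.04 0.013 [214.79113106 174.26019391]
0.04 0.05 [213.47698835 165.08762154]
0.08495783679657021
```

View pics/s7.png

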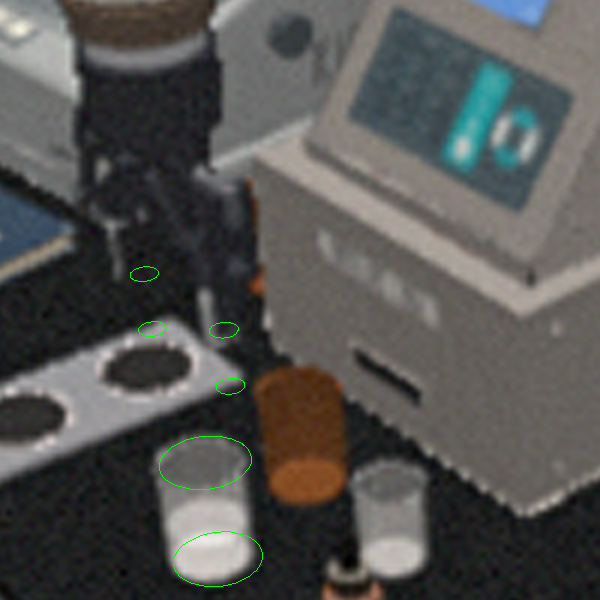

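Call:
apply_moves:
  targets: [0,0,-1.4,0,0,0,1,0,0,-2.8,0,0,0,1,0,0,-3.6,0,0,0,1,0,0,-4.1,0,0,0,1]

```text
time: 5.6
ee_pos: [0.4241, 0.1328, 0.0053]
tcp_rot: [-179.9, -0.3, -180.0]
wrist_force: [-1.3, 0.2, -0.2]
opening: 0.0852
```

```bash
python3 - <<'E'
from h import *
o=bot.get_obs();print(o['time'],o['ee_pos'],o['opening'],o['wrist_force'])
w=camera('wrist');overlay(w,[],'w8',(110,150,430,390),2.5)
s=camera('scene');overlay(s,[],'s8',(190,120,290,220),6)
E
```

```text
5.6 [0.42411251 0.13283801 0.00533108] 0.08517632930846629 [-1.29671331  0.21092161 -0.18791564]
```

View pics/w8.png

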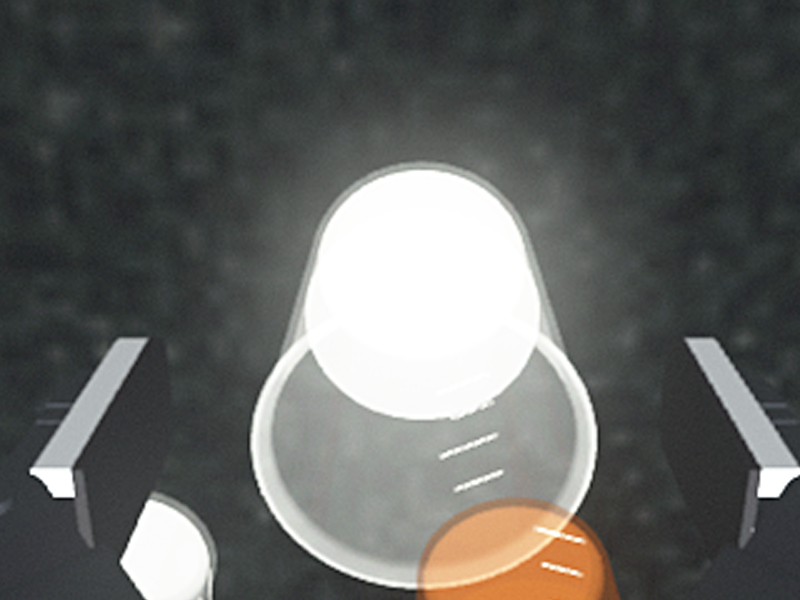

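View pics/s8.png

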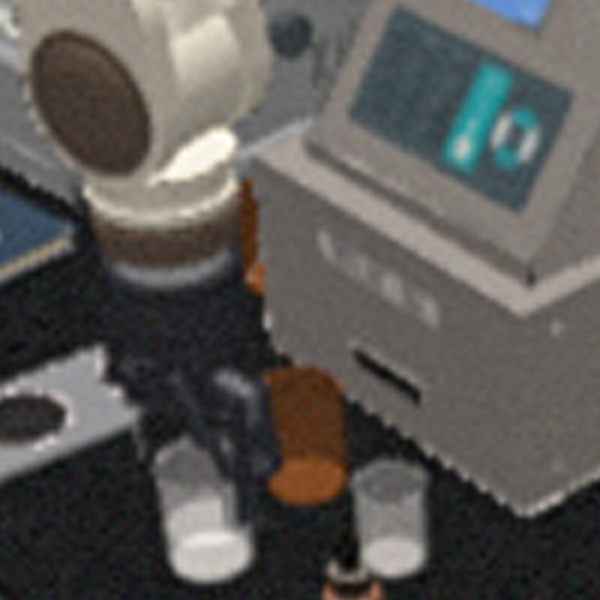

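```bash
python3 - <<'E'
from h import *
s=camera('scene')
for dx in(-.011,.011):
  for z in (0.02,.03,.04,.05,.06,.07): print(dx,z,proj(s,[.4255+dx,.1328-.0425,z]).round(1))
E
```

```text
-0.011 0.02 [229.1 215.2]
-0.011 0.03 [228.8 213. ]
-0.011 0.04 [228.5 210.8]
-0.011 0.05 [228.2 208.5]
-0.011 0.06 [227.9 206.2]
-0.011 0.07 [227.6 203.9]
0.011 0.02 [234.2 212.7]
0.011 0.03 [233.9 210.5]
0.011 0.04 [233.6 208.2]
0.011 0.05 [233.4 206. ]
0.011 0.06 [233.1 203.7]
0.011 0.07 [232.9 201.4]
```

Call:
apply_moves:
  targets: [0,0,-0.4,0,0,0,1,0,0,-0.7,0,0,0,1,0,0,-0.7,0,0,0,1]

```text
time: 6.05
ee_pos: [0.4255, 0.1333, -0.0134]
tcp_rot: [-180.0, -0.1, -180.0]
wrist_force: [0.3, 0.5, 0.2]
opening: 0.0856
```

Call:
apply_moves:
  targets: [0,0,0,0,0,0,0.4,0,0,0,0,0,0,0.4,0,0,0,0,0,0,0.4,0,0,0,0,0,0,0.4]
  newtons: 30

```text
time: 6.45
ee_pos: [0.4266, 0.1337, -0.0116]
tcp_rot: [180.0, 0.1, -180.0]
wrist_force: [-0.6, 0.3, 4.4]
opening: 0.0519
```

Call:
apply_moves:
  targets: [0,0,0.5,0,0,0,0.4,0,0,1.5,0,0,0,0.4,0,0,3,0,0,0,0.4,0,0,4,0,0,0,0.4]

```text
time: 6.85
ee_pos: [0.4265, 0.1336, 0.1103]
tcp_rot: [180.0, 0.1, -180.0]
wrist_force: [0.4, 0.0, -0.8]
opening: 0.0522
```

```bash
python3 - <<'E'
from h import *
o=bot.get_obs();print(o['time'],o['ee_pos'],o['opening'],o['wrist_force'])
w=camera('wrist');overlay(w,[],'w9',(110,120,430,360),2.5)
s=camera('scene');overlay(s,[],'s9',(190,100,310,220),5)
E
```

```text
6.85 [0.42647293 0.13357662 0.11033069] 0.052225364457922176 [ 0.3846715   0.02155466 -0.83451714]
```

View pics/w9.png

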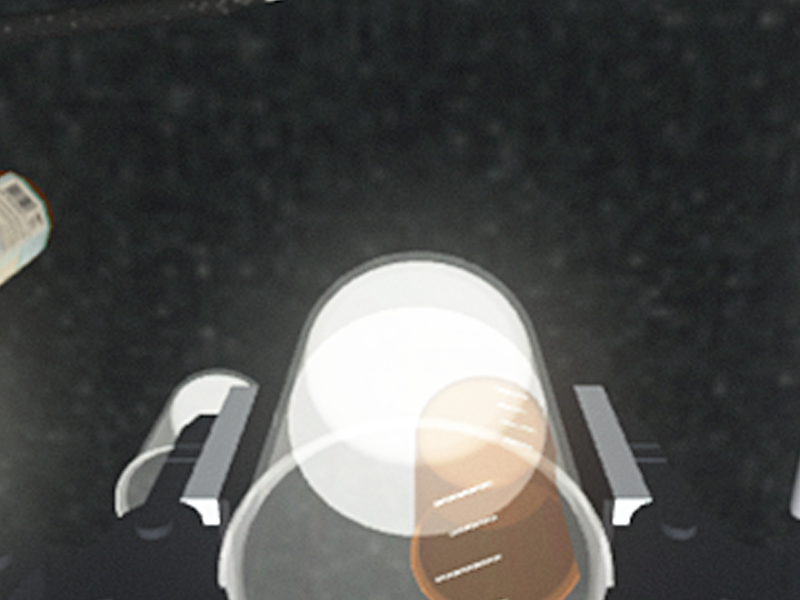

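View pics/s9.png

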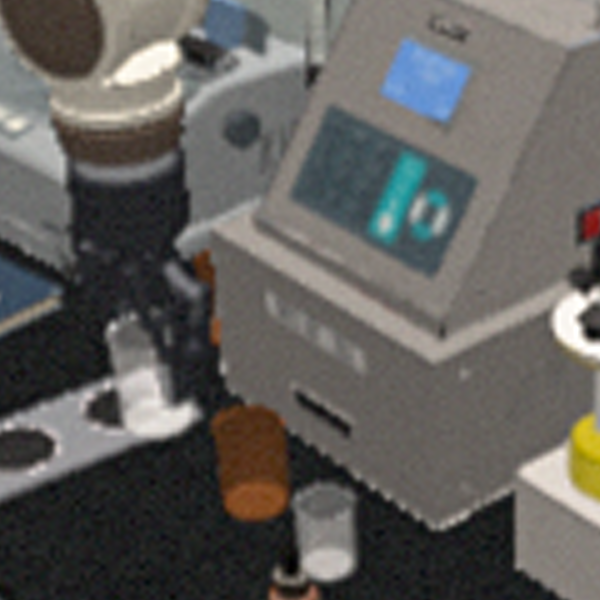

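Call:
apply_moves:
  targets: [0.2,-1.5,0.4,0,0,0,0.4,0.4,-3.0,0.8,0,0,0,0.4,0.6,-4.5,1,0,0,0,0.4,0.8,-6.0,1,0,0,0,0.4,1.0,-7.6,1,0,0,0,0.4]

```text
time: 7.45
ee_pos: [0.456, -0.0962, 0.1372]
tcp_rot: [180.0, -0.0, -180.0]
wrist_force: [1.1, 0.9, -0.6]
opening: 0.0523
```

Call:
apply_moves:
  targets: [0.2,-1.6,0,0,0,0,0.4,0.4,-3.2,0,0,0,0,0.4,0.6,-4.8,0,0,0,0,0.4,0.8,-6.4,0,0,0,0,0.4,1.0,-8.0,0,0,0,0,0.4]

```text
time: 7.95
ee_pos: [0.4858, -0.3365, 0.1366]
tcp_rot: [180.0, -0.0, -180.0]
wrist_force: [1.0, -0.1, -0.3]
opening: 0.052
```

Call:
apply_moves:
  targets: [0.12,-1.2,-0.4,0,0,0,0.4,0.12,-1.52,-1.8,0,0,0,0.4,0.12,-1.52,-2.4,0,0,0,0.4,0.12,-1.52,-2.4,0,0,0,0.4]

```text
time: 8.35
ee_pos: [0.4876, -0.3791, 0.061]
tcp_rot: [179.7, -0.3, 180.0]
wrist_force: [-0.5, -0.0, -0.6]
opening: 0.0523
```

```bash
python3 - <<'E'
from h import *
o=bot.get_obs();print(o['time'],o['q'].round(1),o['ee_pos'],o['tcp_rot'],o['opening'],o['wrist_force'])
w=camera('wrist');p=o['ee_pos'];b=p[2]+.0125
overlay(w,[((.49,-.38),.032,.008),((.5045,-.2855),.032,.008),(p[:2],.027,b),(p[:2],.027,b+.072)],'w10',scale=1.4)
E
```

```text
8.35 [-37.9  14.1   5.7  82.    0.  -37.8] [ 0.48764593 -0.37910233  0.06096337] [179.74128838  -0.3314599  179.97057916] 0.052310046511161196 [-0.46614152 -0.01606266 -0.64782262]
```

View pics/w10.png

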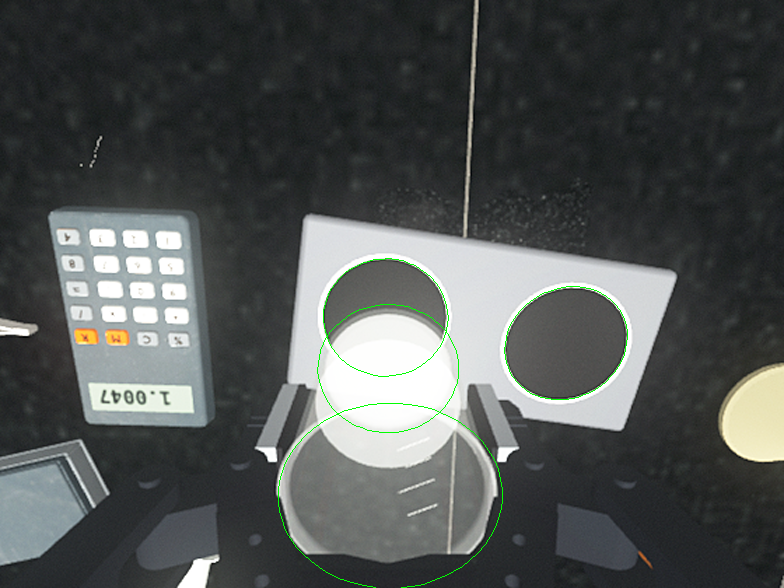

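Call:
apply_moves:
  targets: [0,0,-1.2,0,0,0,0.4,0,0,-2.0,0,0,0,0.4,0,0,-2.25,0,0,0,0.4,0,0,-2.25,0,0,0,0.4,0,0,-2.25,0,0,0,0.4]

```text
time: 8.9
ee_pos: [0.4907, -0.3806, 0.0004]
tcp_rot: [-179.9, 0.1, -180.0]
wrist_force: [-0.7, 0.9, -0.3]
opening: 0.0523
```

Call:
apply_moves:
  targets: [0,0,-0.1,0,0,0,0.4,0,0,-0.13,0,0,0,0.4,0,0,-0.13,0,0,0,0.4]

```text
time: 9.2
ee_pos: [0.4908, -0.3807, -0.0036]
tcp_rot: [-179.9, 0.1, -180.0]
wrist_force: [0.7, 1.9, 5.2]
opening: 0.0517
```

Call:
apply_moves:
  targets: [0,0,0,0,0,0,0.7,0,0,0,0,0,0,0.85,0,0,0,0,0,0,0.95,0,0,0,0,0,0,0.95]

```text
time: 9.6
ee_pos: [0.4897, -0.3801, -0.0057]
tcp_rot: [180.0, -0.0, -180.0]
wrist_force: [0.5, -0.2, 0.6]
opening: 0.0812
```

Call:
apply_moves:
  targets: [0,0,0.6,0,0,0,0.95,0,0,2,0,0,0,0.95,0,0,3.5,0,0,0,0.95,0,0,5,0,0,0,0.95,0,0,5,0,0,0,0.95]

```text
time: 10.1
ee_pos: [0.4917, -0.3816, 0.1516]
tcp_rot: [-179.7, 0.4, -180.0]
wrist_force: [0.2, 0.7, 0.7]
opening: 0.081
```

```bash
python3 - <<'E'
from h import *
o=bot.get_obs();print(o['time'],o['ee_pos'],o['tcp_rot'],o['opening'],o['wrist_force'])
w=camera('wrist')
overlay(w,[((.49,-.38),.032,.008),((.5045,-.2855),.032,.008),((.49,-.38),.027,.008),((.49,-.38),.027,.08)],'w11',scale=1.4)
E
```

```text
10.1 [ 0.49171249 -0.38161272  0.15164948] [-179.65818935    0.43934159 -179.97736831] 0.08104417050351696 [0.1645147  0.6601195  0.74232754]
```

View pics/w11.png

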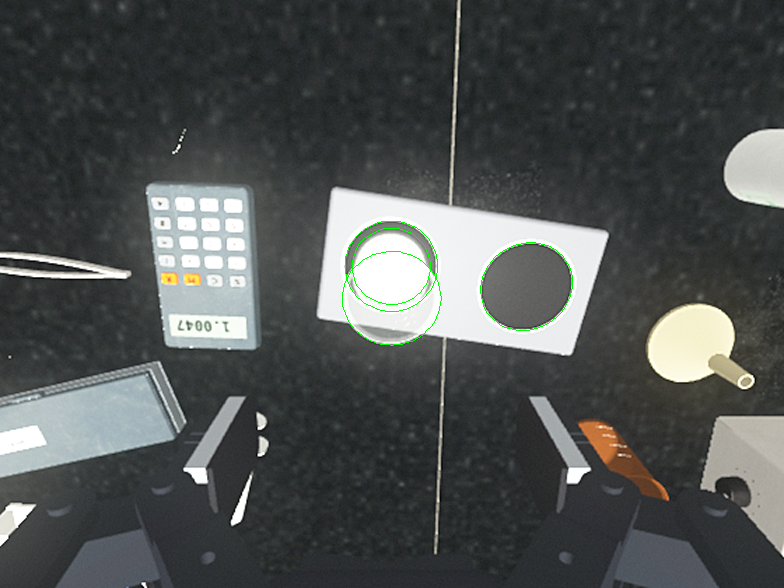

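```bash
python3 - <<'E'
from h import *
t=camera('top');s=camera('scene')
for z in(0,.1,.15,.2): print(z,'machine front(top img 200,193)',at(t,120+215/2.5,140+133/2.5,z).round(3),at(t,120+325/2.5,140+131/2.5,z).round(3), 'stand front',at(t,120+405/2.5,140+122/2.5,z).round(3))
# scene: machine bottom near corner (s9 crop: (440,525)/5+190,100+..)
print('bottom corner', at(s,190+440/5,100+525/5,0), 'top corner ray same xy:')
p=at(s,190+440/5,100+525/5,0)
for z in(.1,.12,.15,.18,.2): print(z,proj(s,[p[0],p[1],z]),'obs',(190+437/5,100+355/5))
print('stand bottom corner',at(s,160+425/2.79,130+262/2.79,0))
E
```

```text
0 machine front(top img 200,193) [0.596 0.19  0.   ] [0.597 0.036 0.   ] stand front [ 0.608 -0.076  0.   ]
0.1 machine front(top img 200,193) [0.579 0.172 0.1  ] [0.58  0.029 0.1  ] stand front [ 0.59  -0.075  0.1  ]
0.15 machine front(top img 200,193) [0.571 0.163 0.15 ] [0.571 0.025 0.15 ] stand front [ 0.581 -0.075  0.15 ]
0.2 machine front(top img 200,193) [0.562 0.154 0.2  ] [0.563 0.022 0.2  ] stand front [ 0.572 -0.075  0.2  ]
bottom corner [0.59906341 0.04157663 0.        ] top corner ray same xy:
0.1 [277.37746275 182.5916211 ] obs (277.4, 171.0)
0.12 [277.24632173 177.87116817] obs (277.4, 171.0)
0.15 [277.04518436 170.63118008] obs (277.4, 171.0)
0.18 [276.8385422  163.19304551] obs (277.4, 171.0)
0.2 [276.69760992 158.12015378] obs (277.4, 171.0)
stand bottom corner [ 0.61750865 -0.12268507  0.        ]
```

Call:
apply_moves:
  targets: [-0.25,1.6,0,0,0,0,0.75,-0.5,3.2,0,0,0,0,0.75,-0.75,4.8,0,0,0,0,0.75,-1.0,6.4,0,0,0,0,0.75,-1.25,8.0,0,0,0,0,0.75]

```text
time: 10.75
ee_pos: [0.4508, -0.1382, 0.1424]
tcp_rot: [179.9, -0.2, 180.0]
wrist_force: [1.4, 0.6, -0.6]
opening: 0.0638
```

Call:
apply_moves:
  targets: [0,1.6,0,0,0,0,0.75,0,3.2,0,0,0,0,0.75,0.4,4.8,0,0,0,0,0.75,1.2,6.2,0,0,0,0,0.75,1.88,6.62,-0.5,0,0,0,0.75]

```text
time: 11.25
ee_pos: [0.5092, 0.0622, 0.1292]
tcp_rot: [180.0, 0.0, -179.8]
wrist_force: [-0.1, 0.3, -0.2]
opening: 0.0638
```

```bash
python3 - <<'E'
from h import *
o=bot.get_obs();print(o['time'],o['ee_pos'],o['tcp_rot'],o['opening'],o['wrist_force'])
w=camera('wrist');print(bot.get_obs()['ee_pos'])
overlay(w,[((.509,.0583),.022,.0),((.509,.0583),.022,.058),((.511,-.071),.031,.011),((.51,-.071),.009,.043)],'w12',scale=1.4)
E
```

```text
11.25 [0.5092376  0.06219021 0.12924459] [ 1.79957385e+02  4.91992458e-02 -1.79778996e+02] 0.06375634308539281 [-0.07085747  0.2743296  -0.24594883]
[0.5102922  0.06220167 0.12490499]
```

View pics/w12.png

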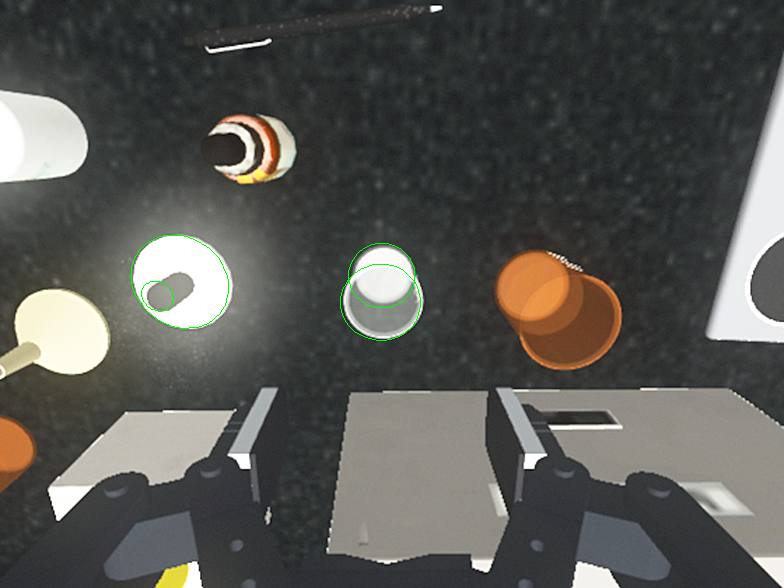

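Call:
apply_moves:
  targets: [-0.04,-0.1,-1.4,0,0,0,0.75,-0.04,-0.1,-2.8,0,0,0,0.75,-0.04,-0.1,-4,0,0,0,0.75,-0.04,-0.1,-4.8,0,0,0,0.75,-0.04,-0.1,-4.8,0,0,0,0.75]

```text
time: 11.8
ee_pos: [0.5035, 0.055, -0.0197]
tcp_rot: [-179.9, -0.5, -180.0]
wrist_force: [0.2, -0.3, 0.5]
opening: 0.064
```

Call:
apply_moves:
  targets: [0,0,-0.1,0,0,0,0.75,0,0,-0.1,0,0,0,0.3,0,0,-0.1,0,0,0,0.3,0,0,-0.1,0,0,0,0.3,0,0,-0.1,0,0,0,0.3]

```text
time: 12.3
ee_pos: [0.5084, 0.0556, -0.0164]
tcp_rot: [180.0, 0.1, -180.0]
wrist_force: [-0.1, 1.0, 5.7]
opening: 0.0425
```

Call:
apply_moves:
  targets: [0,0,0.8,0,0,0,0.3,0,0,2.2,0,0,0,0.3,0,0,3.6,0,0,0,0.3,0,-1.2,4.4,0,0,0,0.3,0,-2.8,4.4,0,0,0,0.3]

```text
time: 12.8
ee_pos: [0.5094, -0.0282, 0.1187]
tcp_rot: [-180.0, 0.4, -179.8]
wrist_force: [1.9, 0.6, -1.1]
opening: 0.0419
```

```bash
python3 - <<'E'
from h import *
o=bot.get_obs();print(o['time'],o['ee_pos'],o['tcp_rot'],o['opening'],o['wrist_force'])
w=camera('wrist');overlay(w,[],'w13',scale=1.4)
E
```

```text
12.8 [ 0.50942244 -0.02823862  0.11872471] [-179.98647933    0.36932017 -179.77467745] 0.041871667519858165 [ 1.85314978  0.62794141 -1.11955263]
```

View pics/w13.png

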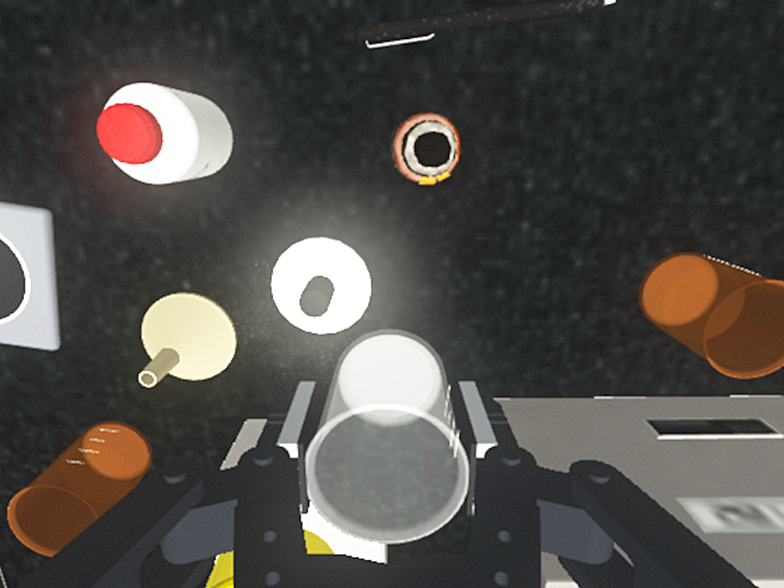

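Call:
apply_moves:
  targets: [0,-1.6,0,0,0,0,0.3,0,-3.2,0,0,0,0,0.3,0,-4.8,0,0,0,0,0.3,-0.06,-6.4,0,0,0,0,0.3,-0.12,-8.0,0,0,0,0,0.3]

```text
time: 13.35
ee_pos: [0.5034, -0.2705, 0.1144]
tcp_rot: [-180.0, 0.0, -180.0]
wrist_force: [0.3, 0.2, -1.4]
opening: 0.0419
```

Call:
apply_moves:
  targets: [0,-0.57,-0.8,0,0,0,0.3,0,-0.57,-2.2,0,0,0,0.3,0,-0.57,-3.4,0,0,0,0.3,0,-0.57,-3.6,0,0,0,0.3,0,-0.57,-3.6,0,0,0,0.3]

```text
time: 13.85
ee_pos: [0.5032, -0.2852, 0.0059]
tcp_rot: [179.9, -0.1, -180.0]
wrist_force: [0.5, -0.7, 0.1]
opening: 0.0422
```

```bash
python3 - <<'E'
from h import *
w=camera('wrist')
o=bot.get_obs();print(o['time'],o['ee_pos'],o['tcp_rot'],o['opening'],o['wrist_force'])
overlay(w,[((.505,-.2855),.032,.008),((.505,-.2855),.022,.008)],'w14',scale=1.4)
E
```

```text
13.9 [ 0.50431688 -0.28568543  0.00763738] [-1.79975529e+02  3.83131990e-02 -1.79966411e+02] 0.042013306632936544 [-0.44463143 -0.48158458 -1.01317888]
```

View pics/w14.png

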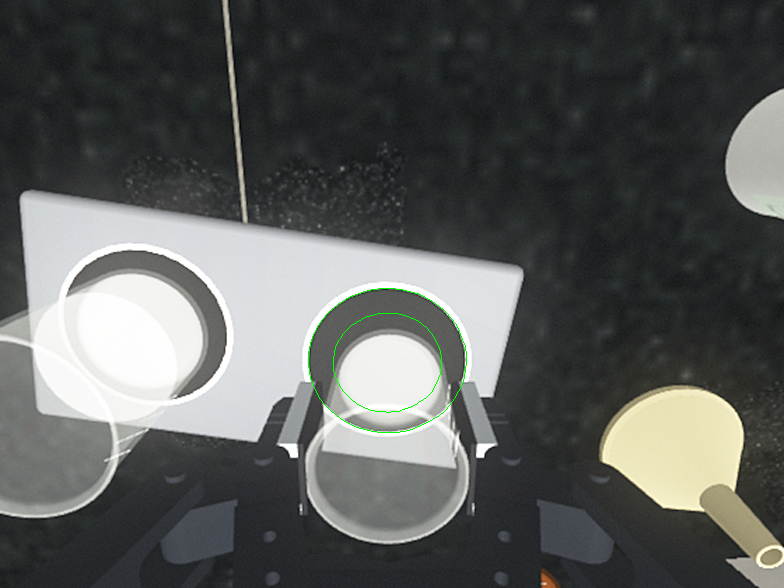

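Call:
apply_moves:
  targets: [0,0,-0.35,0,0,0,0.3,0,0,-0.52,0,0,0,0.3,0,0,-0.54,0,0,0,0.3,0,0,-0.54,0,0,0,0.3]

```text
time: 14.3
ee_pos: [0.5048, -0.2855, -0.0086]
tcp_rot: [-180.0, 0.1, -180.0]
wrist_force: [-0.2, 2.3, 5.0]
opening: 0.0421
```

Call:
apply_moves:
  targets: [0,0,0,0,0,0,0.6,0,0,0,0,0,0,0.75,0,0,0,0,0,0,0.75]

```text
time: 14.6
ee_pos: [0.5038, -0.2856, -0.0099]
tcp_rot: [-180.0, -0.0, -180.0]
wrist_force: [-0.2, -0.2, 0.3]
opening: 0.0641
```

Call:
apply_moves:
  targets: [0,0,0.6,0,0,0,0.75,0,0,2,0,0,0,0.75,0,0,3.5,0,0,0,0.75,0,0,5,0,0,0,0.75,0,0,5,0,0,0,0.75]

```text
time: 15.1
ee_pos: [0.506, -0.2869, 0.1471]
tcp_rot: [-179.7, 0.5, -180.0]
wrist_force: [0.6, 0.0, 0.1]
opening: 0.0641
```

```bash
python3 - <<'E'
from h import *
w=camera('wrist')
o=bot.get_obs();print(o['time'],o['ee_pos'],o['tcp_rot'],o['opening'],o['wrist_force'])
overlay(w,[((.505,-.2855),.032,.008),((.505,-.2855),.022,.066),((.49,-.38),.027,.08),((.49,-.38),.027,.008)],'w15',(0,140,560,420),1.4)
overlay(w,[((.505,-.2855),.032,.008),((.505,-.2855),.022,.066),((.49,-.38),.027,.08),((.49,-.38),.027,.008)],'w15',(110,140,370,300),3)
E
```

```text
15.15 [ 0.505309   -0.28651568  0.14371378] [-179.83025656    0.28357582 -179.98372133] 0.06402515157289247 [-0.60880934 -0.06792365 -1.25491073]
```

View pics/w15.png

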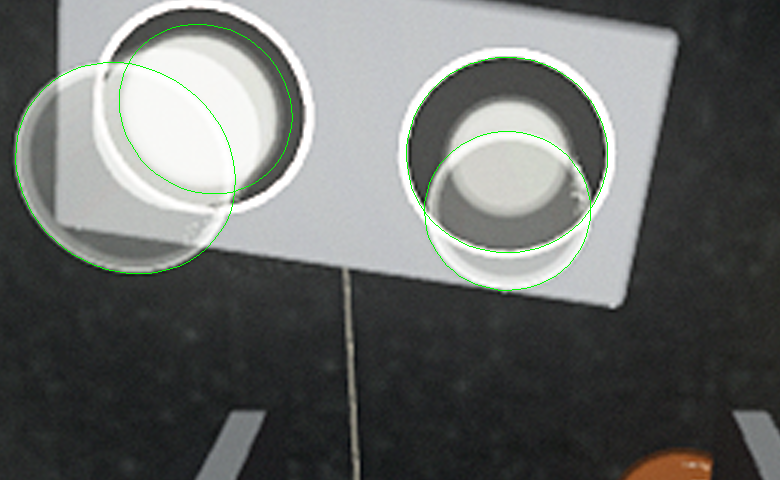

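Call:
apply_moves:
  targets: [0,1.5,0,0,0,0,0.5,0.1,3.0,0,0,0,0,0.5,0.18,4.5,0,0,0,0,0.5,0.18,6.0,-0.3,0,0,0,0.5,0.18,7.18,-1.2,0,0,0,0.5]

```text
time: 15.65
ee_pos: [0.5099, -0.0682, 0.1048]
tcp_rot: [-180.0, 0.2, -179.9]
wrist_force: [0.9, -0.6, -0.0]
opening: 0.0428
```

Call:
apply_moves:
  targets: [0,0,-1.0,0,0,0,0.5,0,0,-1.0,0,0,0,0.5,0,0,-1.0,0,0,0,0.5]

```text
time: 15.95
ee_pos: [0.5086, -0.0704, 0.0738]
tcp_rot: [180.0, -0.1, -180.0]
wrist_force: [0.3, -0.4, -0.2]
opening: 0.0427
```

```bash
python3 - <<'E'
from h import *
w=camera('wrist')
o=bot.get_obs();print(o['time'],o['ee_pos'],o['tcp_rot'],o['opening'],o['wrist_force'])
im=w['img'];m=((im.min(2)>170)).astype(np.uint8)
n,l,st,ce=cv2.connectedComponentsWithStats(m);u,v=proj(w,[.50,-.071,.011]);print(u,v)
k=1+np.argmax([st[i][4] if abs(ce[i]-[u,v]).max()<40 else 0 for i in range(1,n)]);print(st[k])
cs,_=cv2.findContours((l==k).astype(np.uint8),cv2.RETR_EXTERNAL,cv2.CHAIN_APPROX_NONE)
hull=cv2.convexHull(max(cs,key=cv2.contourArea))
P=np.array([at(w,*q[0],.011)[:2] for q in hull])
from scipy.optimize import least_squares
r=least_squares(lambda p:np.hypot(*(P-p[:2]).T)-p[2],[.51,-.071,.031],loss='soft_l1',f_scale=.0005);print('disc',r.x,np.abs(r.fun).max())
overlay(w,[((r.x[0],r.x[1]),.031,.011),((r.x[0],r.x[1]),.009,.043)],'w16',(130,120,430,345),2.6)
E
```

```text
16.0 [ 0.50941759 -0.07072536  0.07488856] [-1.79994640e+02  7.75201664e-03  1.79984172e+02] 0.04226489135287166 [-0.01009542 -0.34155005 -0.09213508]
275.39475097754723 208.84006817415803
[ 236  183   84   79 4395]
disc [ 0.51165972 -0.06946931  0.03108461] 0.00023474985386405522
```

View pics/w16.png

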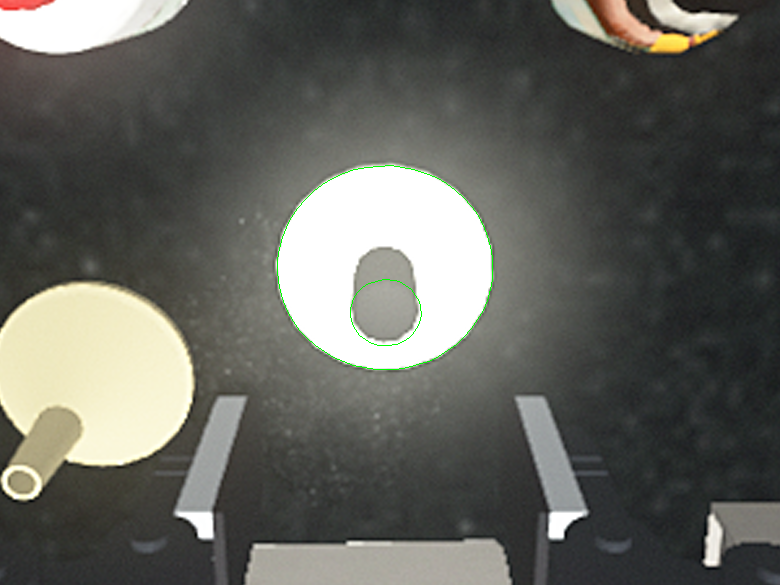

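Call:
apply_moves:
  targets: [0.07,0.03,-1.2,0,0,0,0.5,0.07,0.03,-2.4,0,0,0,0.5,0.07,0.03,-3.2,0,0,0,0.5,0.07,0.03,-3.3,0,0,0,0.5,0.07,0.03,-3.3,0,0,0,0.5]

```text
time: 16.5
ee_pos: [0.5119, -0.07, -0.0237]
tcp_rot: [-180.0, 0.0, 180.0]
wrist_force: [-0.4, 0.9, 0.0]
opening: 0.0428
```

```bash
python3 - <<'E'
from h import *
w=camera('wrist')
o=bot.get_obs();print(o['time'],o['ee_pos'],o['tcp_rot'],o['opening'],o['wrist_force'])
overlay(w,[],'w17',(130,160,430,385),2.6)
E
```

```text
16.55 [ 0.51253893 -0.06996964 -0.0228892 ] [-1.79982208e+02  1.21734460e-01  1.79969330e+02] 0.04247206504098288 [-0.4895197   0.97949808  0.29895368]
```

View pics/w17.png

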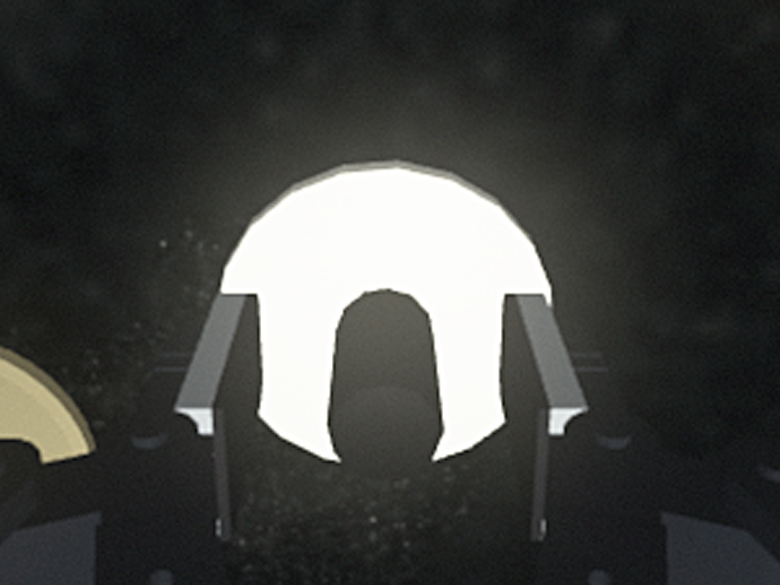

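Call:
apply_moves:
  targets: [0,0,0,0,0,0,0.05,0,0,0,0,0,0,0.05,0,0,0,0,0,0,0.05,0,0,0,0,0,0,0.05,0,0,0,0,0,0,0.05]

```text
time: 17.05
ee_pos: [0.5126, -0.0696, -0.023]
tcp_rot: [-180.0, 0.2, -180.0]
wrist_force: [-1.2, -0.8, 6.3]
opening: 0.017
```

Call:
apply_moves:
  targets: [0,0,0.4,0,0,0,0.05,0,0,1.5,0,0,0,0.05,0,0,3,0,0,0,0.05,0,0,4.5,0,0,0,0.05,0,0,5,0,0,0,0.05]

```text
time: 17.55
ee_pos: [0.5131, -0.0695, 0.1313]
tcp_rot: [-179.9, 0.4, -180.0]
wrist_force: [0.0, -0.2, -0.3]
opening: 0.0171
```

```bash
python3 - <<'E'
from h import *
w=camera('wrist')
o=bot.get_obs();print(o['time'],o['ee_pos'],o['tcp_rot'],o['opening'],o['wrist_force'])
p=o['ee_pos'];overlay(w,[(p[:2],.031,p[2]+.0225+.011)],'w18',(130,160,430,385),2.6)
E
```

```text
17.6 [ 0.51341375 -0.06955411  0.13156035] [-179.94217803    0.44376234 -179.97828542] 0.01689240398699197 [-0.19687629  0.63551166  0.86996135]
```

View pics/w18.png

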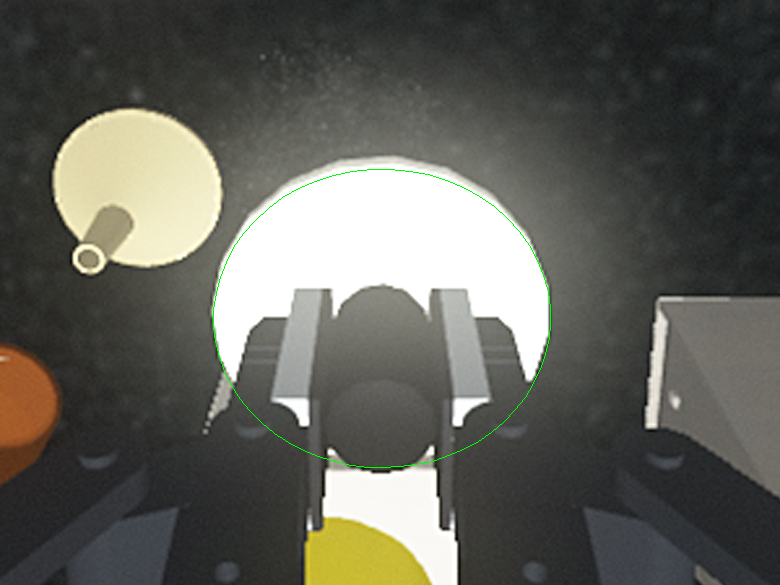

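Call:
apply_moves:
  targets: [-0.1,-1.5,0,0,0,0,0.05,-0.2,-3.0,0,0,0,0,0.05,-0.3,-4.5,0,0,0,0,0.05,-0.5,-6.0,0,0,0,0,0.05,-0.6,-7.5,0,0,0,0,0.05]

```text
time: 18.1
ee_pos: [0.4925, -0.2958, 0.1245]
tcp_rot: [180.0, -0.1, -180.0]
wrist_force: [2.2, -0.8, -1.1]
opening: 0.017
```

Call:
apply_moves:
  targets: [-0.1,-1.5,0,0,0,0,0.05,-0.13,-2.6,-0.2,0,0,0,0.05,-0.13,-2.83,-1.0,0,0,0,0.05,-0.13,-2.83,-1.4,0,0,0,0.05,-0.13,-2.83,-1.4,0,0,0,0.05]

```text
time: 18.6
ee_pos: [0.4882, -0.3779, 0.0803]
tcp_rot: [179.8, -0.2, -180.0]
wrist_force: [0.6, -0.5, -0.5]
opening: 0.0171
```

```bash
python3 - <<'E'
from h import *
for i in range(3): w=camera('wrist')
o=bot.get_obs();print(o['time'],o['ee_pos'],o['tcp_rot'],o['opening'],o['wrist_force'])
overlay(w,[((.49,-.38),.027,.08),((.49,-.38),.027,.008),((.505,-.2855),.032,.008),((.505,-.2855),.022,.066)],'w19',(130,100,430,325),2.6)
E
```

```text
18.75 [ 0.48994133 -0.378416    0.08416565] [-1.79975893e+02  4.03822960e-02 -1.79911125e+02] 0.016859904278905963 [0.63915019 0.89860681 0.40790774]
```

View pics/w19.png

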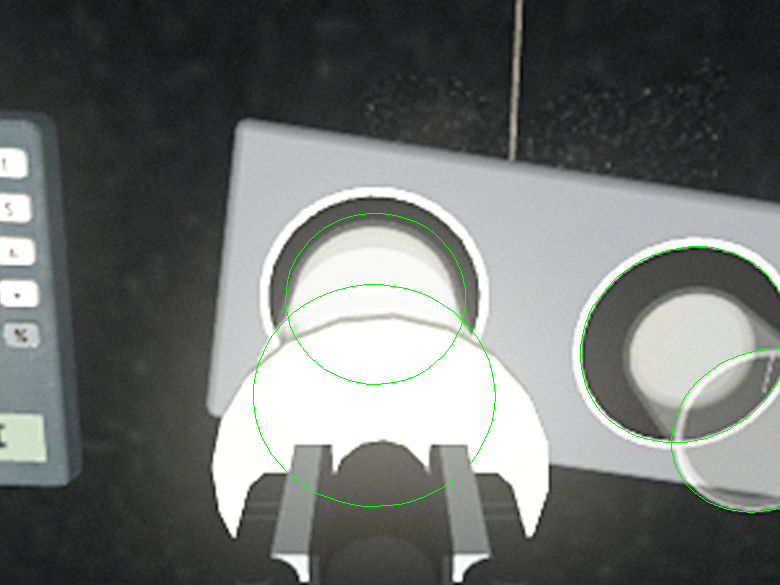

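Call:
apply_moves:
  targets: [0.03,-0.05,0,0,0,0,0.05,0.03,-0.05,-0.4,0,0,0,0.05,0.03,-0.05,-0.7,0,0,0,0.05,0.03,-0.05,-0.85,0,0,0,0.05,0.03,-0.05,-0.85,0,0,0,0.05]

```text
time: 19.25
ee_pos: [0.4898, -0.3802, 0.0563]
tcp_rot: [179.9, -0.1, -180.0]
wrist_force: [0.4, -0.6, -0.1]
opening: 0.0171
```

Call:
apply_moves:
  targets: [0,0,-0.08,0,0,0,0.05,0,0,-0.16,0,0,0,0.05,0,0,-0.16,0,0,0,0.05]

```text
time: 19.55
ee_pos: [0.4903, -0.3807, 0.0527]
tcp_rot: [180.0, -0.0, -180.0]
wrist_force: [0.5, 0.3, 0.6]
opening: 0.0175
```

```bash
python3 - <<'E'
from h import *
w=camera('wrist')
o=bot.get_obs();print(o['time'],o['ee_pos'],o['tcp_rot'],o['opening'],o['wrist_force'])
overlay(w,[((.49,-.38),.027,.08),((.49,-.38),.027,.008)],'w20',(130,120,430,345),2.6)
s=camera('scene');overlay(s,[((.49,-.38),.031,.08),((.49,-.38),.027,.008)],'s20',(280,200,400,300),6)
E
```

```text
19.6 [ 0.49038011 -0.38072811  0.05287437] [ 1.79999857e+02  9.12241045e-05 -1.79982501e+02] 0.017020274490649856 [-0.51336988  0.29152352  0.34052478]
```

View pics/w20.png

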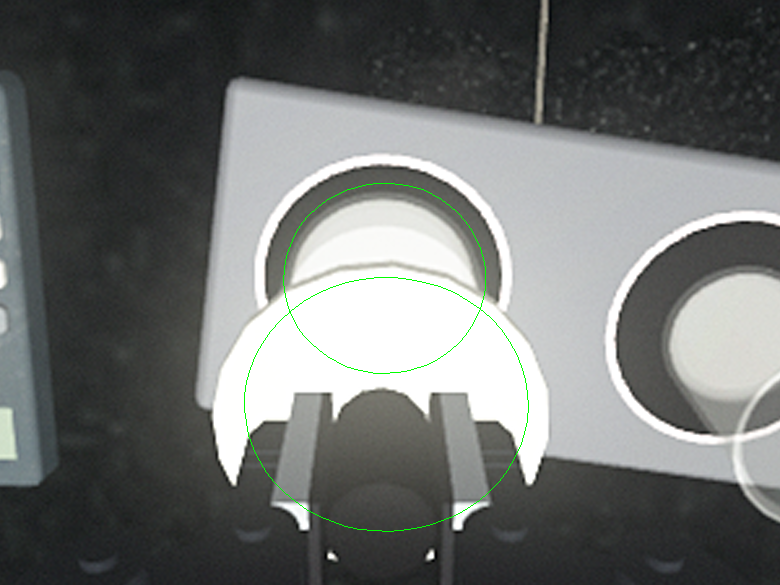

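View pics/s20.png

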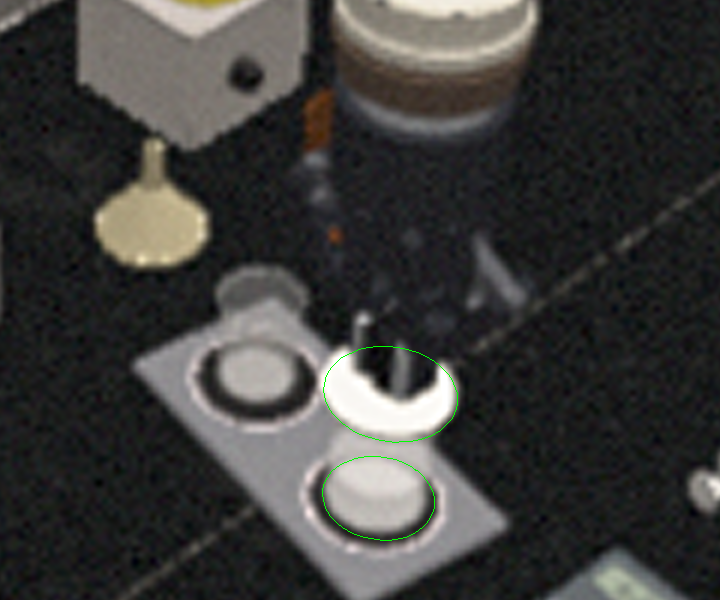

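Call:
apply_moves:
  targets: [0,0,-0.07,0,0,0,0.05,0,0,-0.07,0,0,0,0.05]

```text
time: 19.85
ee_pos: [0.4907, -0.3809, 0.0514]
tcp_rot: [-180.0, 0.1, -180.0]
wrist_force: [-0.1, -0.5, 2.2]
opening: 0.0172
```

Call:
apply_moves:
  targets: [0,0,0,0,0,0,0.25,0,0,0,0,0,0,0.45,0,0,0,0,0,0,0.5,0,0,0,0,0,0,0.5]

```text
time: 20.25
ee_pos: [0.4904, -0.3807, 0.0507]
tcp_rot: [180.0, -0.0, -180.0]
wrist_force: [-0.4, -0.4, 0.2]
opening: 0.0427
```

Call:
apply_moves:
  targets: [0,0,0.5,0,0,0,0.5,0,0,1.5,0,0,0,0.5,0,0,3,0,0,0,0.5,0,0,4,0,0,0,0.5]

```text
time: 20.65
ee_pos: [0.4906, -0.3809, 0.175]
tcp_rot: [-179.9, 0.1, -180.0]
wrist_force: [0.6, -0.2, 0.4]
opening: 0.0427
```

```bash
python3 - <<'E'
from h import *
w=camera('wrist')
o=bot.get_obs();print(o['time'],o['ee_pos'],o['tcp_rot'],o['opening'],o['wrist_force'])
overlay(w,[((.49,-.38),.031,.085),((.49,-.38),.009,.117),((.49,-.38),.027,.008)],'w21',(130,120,430,345),2.6)
s=camera('scene');overlay(s,[((.49,-.38),.031,.085),((.49,-.38),.027,.008)],'s21',(280,200,400,300),6)
E
```

```text
20.7 [ 0.49162898 -0.38165904  0.17983147] [-179.68358202    0.40751283 -179.97653797] 0.04260799955725917 [-1.47703571  1.28954578  3.42076636]
```

View pics/w21.png

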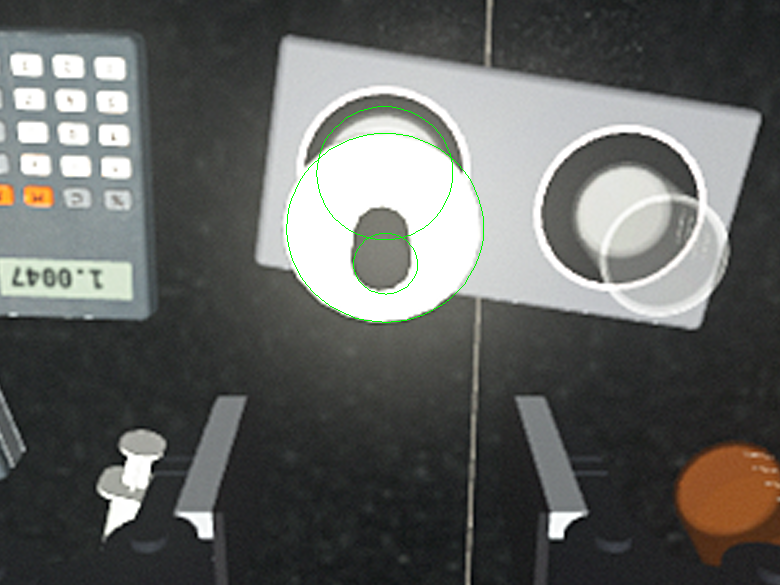

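View pics/s21.png

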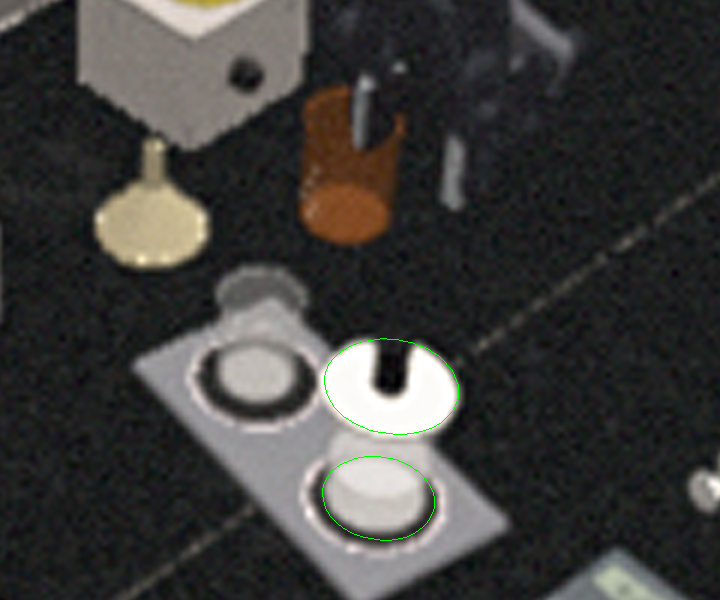

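Call:
apply_moves:
  targets: [-0.3,1.5,0,0,0,0,0.85,-0.8,3.0,0,0,0,0,0.85,-1.3,4.5,0,0,0,0,0.85,-1.8,6.0,0,0,0,0,0.85,-2.2,7.4,-0.4,0,0,0,0.85]

```text
time: 21.25
ee_pos: [0.4239, -0.1573, 0.1602]
tcp_rot: [-180.0, 0.1, -180.0]
wrist_force: [0.4, 0.5, 0.3]
opening: 0.0726
```

Call:
apply_moves:
  targets: [-0.08,0.57,-1.2,0,0,0,0.85,-0.08,0.57,-1.8,0,0,0,0.85,-0.08,0.57,-1.8,0,0,0,0.85,-0.08,0.57,-1.8,0,0,0,0.85]

```text
time: 21.65
ee_pos: [0.4221, -0.1417, 0.1056]
tcp_rot: [-180.0, 0.0, -180.0]
wrist_force: [-0.1, 0.4, 0.5]
opening: 0.0725
```

```bash
python3 - <<'E'
from h import *
w=camera('wrist')
o=bot.get_obs();print(o['time'],o['ee_pos'],o['tcp_rot'],o['opening'],o['wrist_force'])
overlay(w,[((.422,-.142),.0225,0),((.422,-.142),.0225,.05),((.422,-.142),.013,.082),((.428,-.011),.017,0),((.428,-.011),.017,.062),((.428,-.011),.008,.102)],'w22',scale=1.4)
E
```

```text
21.7 [ 0.4224444  -0.14201748  0.10605726] [-1.79974641e+02  6.58842938e-02  1.79998547e+02] 0.0725575347074467 [ 0.54421002  0.08505558 -0.14190014]
```

View pics/w22.png

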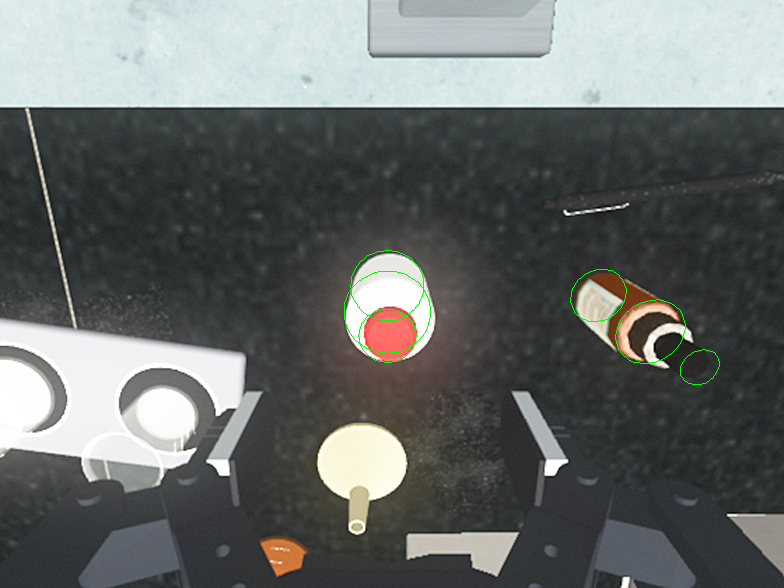

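Call:
apply_moves:
  targets: [0,0.02,-1.4,0,0,0,0.85,0,0.02,-2.8,0,0,0,0.85,0,0.02,-4.0,0,0,0,0.85,0,0.02,-4.17,0,0,0,0.85,0,0.02,-4.17,0,0,0,0.3]

```text
time: 22.2
ee_pos: [0.4221, -0.1414, -0.0195]
tcp_rot: [180.0, -0.0, 180.0]
wrist_force: [0.0, -0.1, 0.6]
opening: 0.0595
```

Call:
apply_moves:
  targets: [0,0,0,0,0,0,0.35,0,0,0,0,0,0,0.35,0,0,0,0,0,0,0.35,0,0,0,0,0,0,0.35]
  newtons: 40

```text
time: 22.6
ee_pos: [0.4239, -0.1418, -0.0176]
tcp_rot: [-179.9, 0.2, -180.0]
wrist_force: [-0.6, -1.5, 6.8]
opening: 0.0434
```

Call:
apply_moves:
  targets: [0,0,0.4,0,0,0,0.35,0,0,1.5,0,0,0,0.35,0,0,3,0,0,0,0.35,0,0,4.5,0,0,0,0.35,0,0,5.2,0,0,0,0.35]

```text
time: 23.1
ee_pos: [0.4232, -0.1414, 0.1413]
tcp_rot: [-179.9, 0.3, -180.0]
wrist_force: [-0.2, 0.2, -1.8]
opening: 0.0438
```

```bash
python3 - <<'E'
from h import *
w=camera('wrist')
o=bot.get_obs();print(o['time'],o['ee_pos'],o['tcp_rot'],o['opening'],o['wrist_force'])
overlay(w,[],'w23',scale=1.4)
E
```

```text
23.15 [ 0.4239525  -0.14160632  0.14322583] [-179.84809269    0.46499511 -179.97426487] 0.043840461760569105 [-0.69521702  0.01788478  1.90616612]
```

View pics/w23.png

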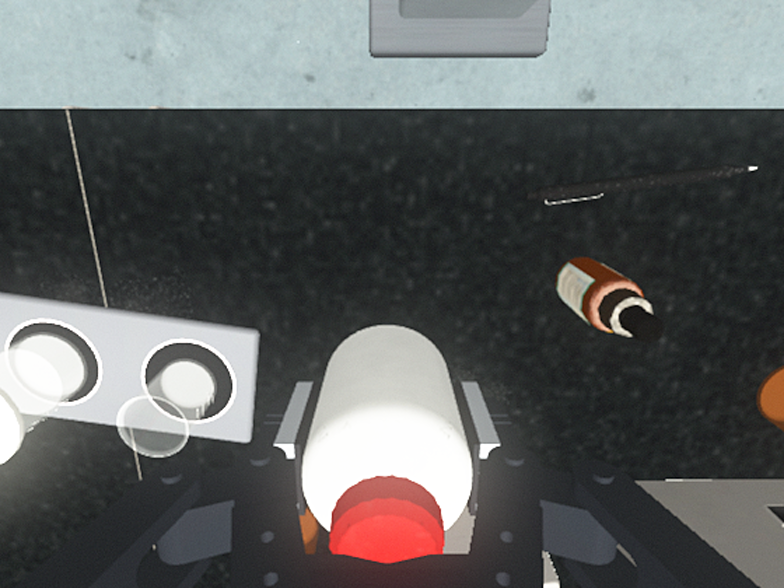

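Call:
apply_moves:
  targets: [0,1.4,0,0,0,0,0.35,0,3.0,0,0,0,0,0.35,-0.1,4.6,0,0,0,0,0.35,-0.2,6.2,0,0,0,0,0.35,-0.2,7.8,0,0,0,0,0.35]

```text
time: 23.65
ee_pos: [0.4154, 0.0948, 0.1368]
tcp_rot: [180.0, 0.1, -180.0]
wrist_force: [1.7, -0.5, -1.5]
opening: 0.0436
```

Call:
apply_moves:
  targets: [0,1.6,0,0,0,0,0.35,-0.1,3.2,0,0,0,0,0.35,-0.2,4.8,0,0,0,0,0.35,-0.2,6.4,0,0,0,0,0.35,-0.2,7.8,-0.4,0,0,0,0.35]

```text
time: 24.15
ee_pos: [0.41, 0.33, 0.1259]
tcp_rot: [179.9, 0.2, -179.9]
wrist_force: [0.9, -0.4, -0.9]
opening: 0.0439
```

Call:
apply_moves:
  targets: [0,0.27,-1.2,0,0,0,0.35,0,0.27,-2.4,0,0,0,0.35,0,0.27,-3.4,0,0,0,0.35,0,0.27,-3.7,0,0,0,0.35,0,0.27,-3.7,0,0,0,0.35]

```text
time: 24.65
ee_pos: [0.4095, 0.3347, 0.0124]
tcp_rot: [-179.9, -0.1, -180.0]
wrist_force: [-0.2, 0.6, -0.7]
opening: 0.0439
```

```bash
python3 - <<'E'
from h import *
w=camera('wrist')
w=camera('wrist')
o=bot.get_obs();print(o['time'],o['q'].round(),o['ee_pos'],o['tcp_rot'],o['opening'],o['wrist_force'])
overlay(w,[((.4104,.3338),.032,.008),((.4104,.3338),.0225,.008),((.5065,.3292),.032,.008)],'w24',scale=1.4)
E
```

```text
24.75 [ 39.   3. -12.  75.   0.  39.] [0.41076415 0.33557648 0.01462949] [ 1.79922842e+02  9.39763577e-02 -1.79991769e+02] 0.04385118227410934 [-0.89438858 -0.48862889 -0.75005706]
```

View pics/w24.png

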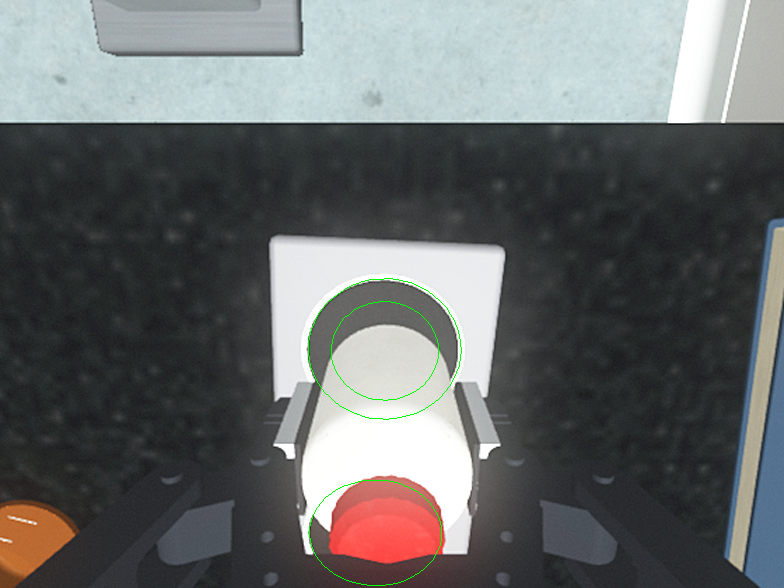

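Call:
apply_moves:
  targets: [0,-0.05,-0.4,0,0,0,0.35,0,-0.05,-0.7,0,0,0,0.35,0,-0.05,-0.8,0,0,0,0.35,0,-0.05,-0.84,0,0,0,0.35,0,-0.05,-0.84,0,0,0,0.35]

```text
time: 25.25
ee_pos: [0.4105, 0.3337, -0.0099]
tcp_rot: [179.9, 0.1, -180.0]
wrist_force: [-6.8, -6.3, 22.3]
opening: 0.0438
```

Call:
apply_moves:
  targets: [0,0,0,0,0,0,0.65,0,0,0,0,0,0,0.85,0,0,0,0,0,0,0.85,0,0,0,0,0,0,0.85]

```text
time: 25.65
ee_pos: [0.4099, 0.3335, -0.0129]
tcp_rot: [-180.0, -0.0, -180.0]
wrist_force: [0.7, -0.5, 0.0]
opening: 0.0727
```

Call:
apply_moves:
  targets: [0,0,0.5,0,0,0,0.85,0,0,1.5,0,0,0,0.85,0,0,3,0,0,0,0.85,0,0,4.5,0,0,0,0.85,0,0,6,0,0,0,0.85]

```text
time: 26.15
ee_pos: [0.4097, 0.3334, 0.1704]
tcp_rot: [180.0, 0.0, -180.0]
wrist_force: [0.5, 1.5, -0.3]
opening: 0.0725
```

```bash
python3 - <<'E'
from h import *
w=camera('wrist')
w=camera('wrist')
o=bot.get_obs();print(o['time'],o['q'].round(),o['ee_pos'],o['tcp_rot'],o['opening'],o['wrist_force'])
overlay(w,[((.4104,.3338),.032,.008),((.4104,.3338),.013,.09),((.4104,.3338),.0225,.058)],'w25',(130,120,430,345),2.6)
E
```

```text
26.25 [39.  1.  4. 92.  0. 39.] [0.41176005 0.33505702 0.17528386] [ 179.63393503    0.44677503 -179.97774017] 0.07245609112501716 [ 1.10195066  0.54121913 -0.74202566]
```

View pics/w25.png

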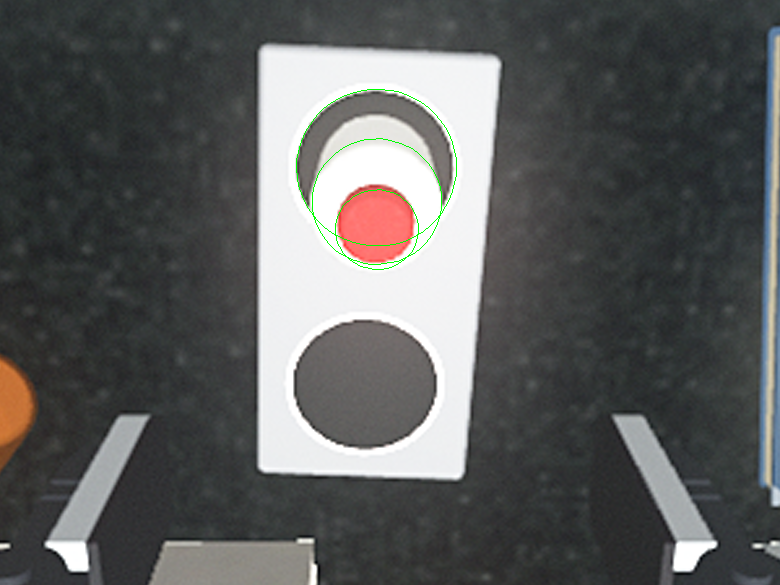

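Call:
apply_moves:
  targets: [0.1,-1.5,0,0,0,0,0.6,0.2,-3.0,0,0,0,0,0.6,0.3,-4.6,0,0,0,0,0.6,0.4,-6.2,0,0,0,0,0.6,0.5,-7.8,0,0,0,0,0.6]

```text
time: 26.75
ee_pos: [0.4247, 0.0979, 0.1683]
tcp_rot: [180.0, 0.1, -179.9]
wrist_force: [1.0, 0.0, 0.5]
opening: 0.051
```

Call:
apply_moves:
  targets: [0.05,-1.5,0,0,0,0,0.6,0.1,-3.0,-0.3,0,0,0,0.6,0.1,-3.7,-1.2,0,0,0,0.6,0.1,-3.7,-2.0,0,0,0,0.6,0.1,-3.7,-2.0,0,0,0,0.6]

```text
time: 27.25
ee_pos: [0.4264, -0.0121, 0.1055]
tcp_rot: [180.0, -0.2, 179.9]
wrist_force: [-0.4, -0.5, 0.2]
opening: 0.0514
```

```bash
python3 - <<'E'
from h import *
w=camera('wrist')
w=camera('wrist')
o=bot.get_obs();print(o['time'],o['q'].round(),o['ee_pos'],o['tcp_rot'],o['opening'],o['wrist_force'])
I=[((.428,-.011),.017,0),((.428,-.011),.017,.062),((.428,-.011),.008,.1)]
overlay(w,I,'w26',(130,120,430,345),2.6)
E
```

```text
27.35 [ -2. -13. -16.  86.   0.  -2.] [ 0.42790686 -0.01124604  0.1084555 ] [ 1.79995601e+02  8.47311056e-03 -1.79973173e+02] 0.05099054069028746 [ 1.12638125 -0.27260404  1.54146798]
```

View pics/w26.png

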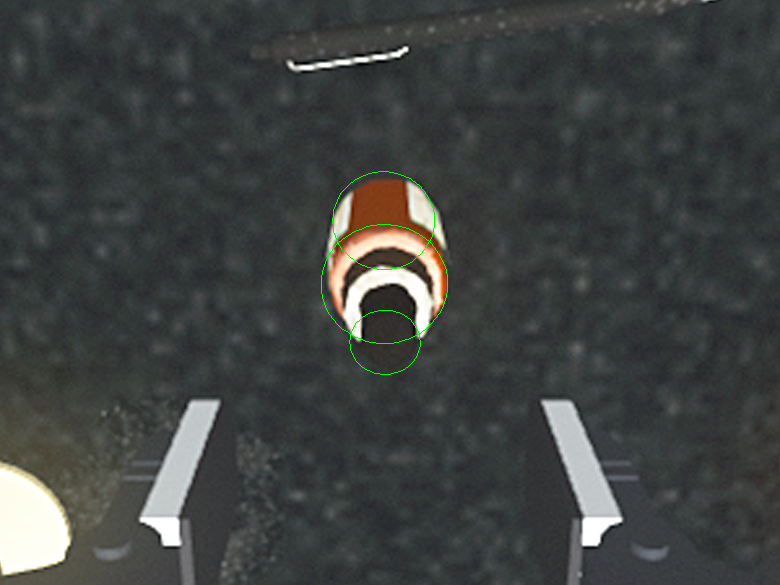

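Call:
apply_moves:
  targets: [0.06,0.03,-1.3,0,0,0,0.6,0.06,0.03,-2.5,0,0,0,0.6,0.06,0.03,-3.5,0,0,0,0.6,0.06,0.03,-3.72,0,0,0,0.6,0.06,0.03,-3.72,0,0,0,0.6]

```text
time: 27.85
ee_pos: [0.43, -0.01, -0.0032]
tcp_rot: [180.0, -0.0, -179.9]
wrist_force: [-0.8, -0.8, -0.2]
opening: 0.0513
```

```bash
python3 - <<'E'
from h import *
w=camera('wrist')
o=bot.get_obs();print(o['time'],o['ee_pos'],o['opening'],o['wrist_force'])
overlay(w,[],'w27',(130,120,430,345),2.6)
s=camera('scene');overlay(s,[((.43,-.01),.017,.062)],'s27',(200,150,320,250),6)
E
```

```text
27.9 [ 0.43078745 -0.01013377 -0.00223234] 0.05094046469343793 [0.03356924 0.00954999 0.36617424]
```

View pics/w27.png

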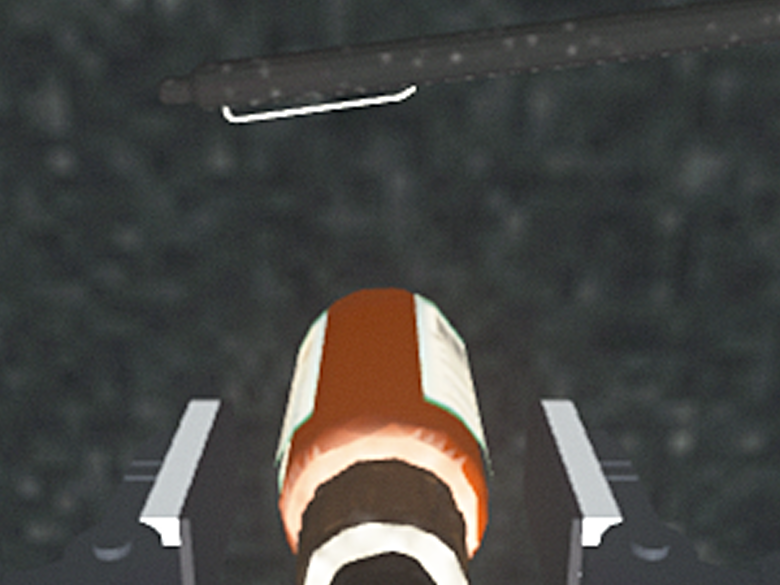

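View pics/s27.png

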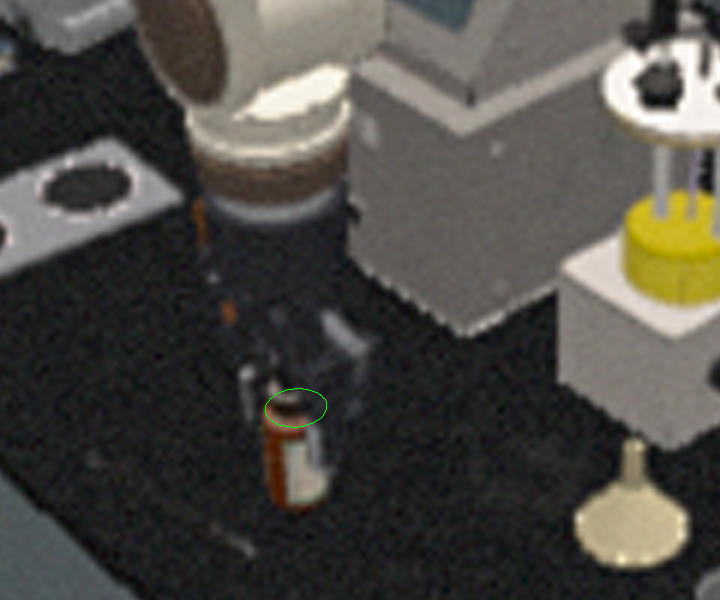

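Good alignment: the finger ends (s27, near 318,470) sit beside the upper half of the dropper body. Grip and lift.

Call:
apply_moves:
  targets: [0,0,0,0,0,0,0.25,0,0,0,0,0,0,0.25,0,0,0,0,0,0,0.25,0,0,0,0,0,0,0.25,0,0,0,0,0,0,0.25]
  newtons: 40

```text
time: 28.45
ee_pos: [0.4312, -0.0104, -0.0021]
tcp_rot: [180.0, 0.2, -180.0]
wrist_force: [-1.1, 1.4, 6.7]
opening: 0.0313
```

Call:
apply_moves:
  targets: [0,0,0.4,0,0,0,0.25,0,0,1.5,0,0,0,0.25,0,0,3,0,0,0,0.25,0,0,4.3,0,0,0,0.25,0,0,4.3,0,0,0,0.25]

```text
time: 28.95
ee_pos: [0.4323, -0.0106, 0.1313]
tcp_rot: [-180.0, 0.5, -180.0]
wrist_force: [0.5, 0.3, -0.2]
opening: 0.0309
```

```bash
python3 - <<'E'
from h import *
w=camera('wrist')
o=bot.get_obs();print(o['time'],o['ee_pos'],o['opening'],o['wrist_force'])
overlay(w,[],'w28',(130,120,430,345),2.6)
s=camera('scene');overlay(s,[],'s28',(200,100,320,200),6)
E
```

```text
29.0 [ 0.43135354 -0.01060043  0.12836523] 0.030954097833953045 [-0.40466086 -0.11814036 -1.68066538]
```

View pics/w28.png

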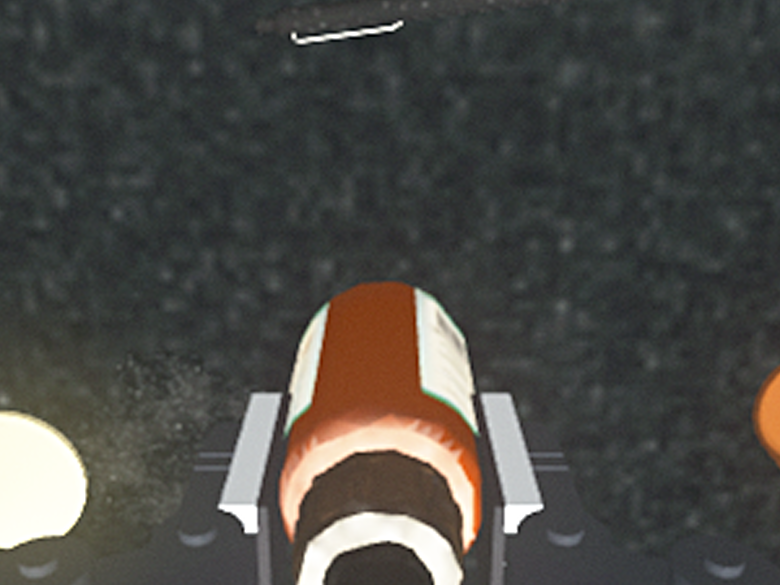

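View pics/s28.png

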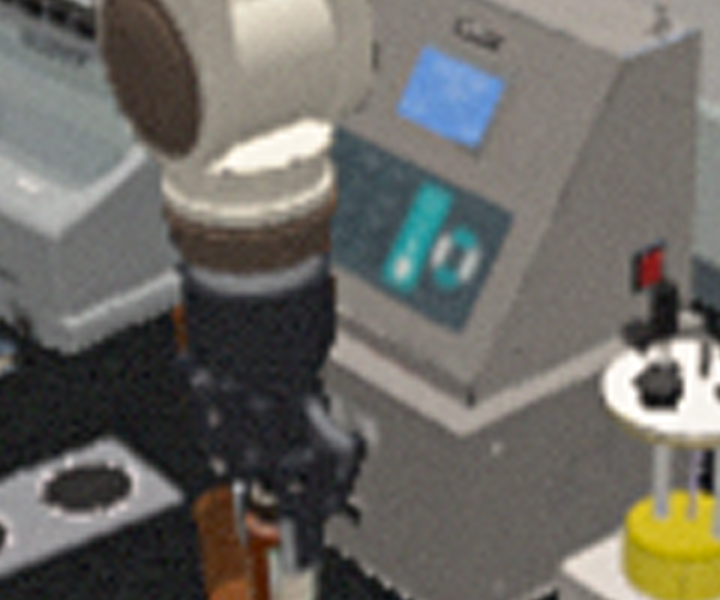

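Call:
apply_moves:
  targets: [0,1.4,0,0,0,0,0.25,0.2,3.0,0,0,0,0,0.25,0.5,4.5,0,0,0,0,0.25,0.8,6.0,0,0,0,0,0.25,1.2,7.5,0,0,0,0,0.25]

```text
time: 29.55
ee_pos: [0.4649, 0.2161, 0.1237]
tcp_rot: [-179.9, -0.1, -180.0]
wrist_force: [1.7, -0.2, -0.4]
opening: 0.0311
```

Call:
apply_moves:
  targets: [0.5,1.5,0,0,0,0,0.25,1.0,3.0,0,0,0,0,0.25,1.34,3.82,-0.6,0,0,0,0.25,1.34,3.82,-1.9,0,0,0,0.25,1.34,3.82,-2.8,0,0,0,0.25]

```text
time: 30.05
ee_pos: [0.5045, 0.3291, 0.0367]
tcp_rot: [-179.9, -0.2, -179.9]
wrist_force: [-0.1, -0.6, -1.7]
opening: 0.031
```

```bash
python3 - <<'E'
from h import *
w=camera('wrist');w=camera('wrist')
o=bot.get_obs();print(o['time'],o['ee_pos'],o['tcp_rot'],o['opening'],o['wrist_force'])
overlay(w,[((.5065,.3292),.032,.008),((.5065,.3292),.017,.008)],'w29',scale=1.4)
E
```

```text
30.15 [0.50288517 0.32733681 0.03499464] [-179.69606174   -0.45888649 -179.95604827] 0.03090863812271585 [-0.66843873 -0.83440018 -0.80536775]
```

View pics/w29.png

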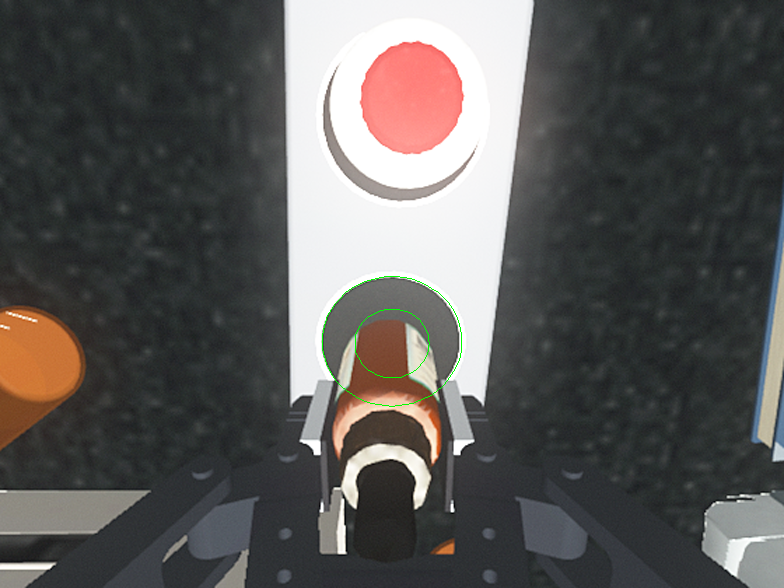

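Call:
apply_moves:
  targets: [0,0,-0.3,0,0,0,0.25,0,0,-0.6,0,0,0,0.25,0,0,-0.7,0,0,0,0.25,0,0,-0.7,0,0,0,0.25,0,0,-0.7,0,0,0,0.25]

```text
time: 30.65
ee_pos: [0.5063, 0.3292, 0.0206]
tcp_rot: [180.0, 0.0, -180.0]
wrist_force: [0.5, 0.2, -1.1]
opening: 0.031
```

Call:
apply_moves:
  targets: [0.03,0,-0.25,0,0,0,0.25,0.03,0,-0.4,0,0,0,0.25,0.03,0,-0.46,0,0,0,0.25,0.03,0,-0.48,0,0,0,0.25,0.03,0,-0.48,0,0,0,0.25]

```text
time: 31.15
ee_pos: [0.5069, 0.329, 0.006]
tcp_rot: [-180.0, 0.0, -180.0]
wrist_force: [-1.1, -1.1, 5.3]
opening: 0.031
```

Call:
apply_moves:
  targets: [0,0,0,0,0,0,0.45,0,0,0,0,0,0,0.6,0,0,0,0,0,0,0.65,0,0,0,0,0,0,0.65]

```text
time: 31.55
ee_pos: [0.5068, 0.3291, 0.0053]
tcp_rot: [-180.0, -0.0, -180.0]
wrist_force: [-0.3, 0.2, 0.6]
opening: 0.0556
```

Call:
apply_moves:
  targets: [0,0,0.5,0,0,0,0.65,0,0,1.5,0,0,0,0.65,0,0,3,0,0,0,0.65,0,0,4.5,0,0,0,0.65,0,0,6,0,0,0,0.65]

```text
time: 32.05
ee_pos: [0.5066, 0.3289, 0.1886]
tcp_rot: [180.0, 0.1, -180.0]
wrist_force: [1.6, 0.4, 0.5]
opening: 0.0557
```

Call:
apply_moves:
  targets: [-0.8,0,0,0,0,0,0.65,-2.2,0,0,0,0,0,0.65,-3.5,0,0,0,0,0,0.65,-3.5,0,0,0,0,0,0.65,-3.5,0,0,0,0,0,0.65]

```text
time: 32.55
ee_pos: [0.4016, 0.3294, 0.1871]
tcp_rot: [179.9, 0.1, -179.9]
wrist_force: [0.4, 0.4, -1.2]
opening: 0.0552
```

```bash
python3 - <<'E'
from h import *
w=camera('wrist');w=camera('wrist')
o=bot.get_obs();print(o['time'],o['ee_pos'],o['tcp_rot'],o['opening'],o['wrist_force'])
a,b=(.5065,.3292),(.4104,.3338)
overlay(w,[(a,.017,.008),(a,.017,.07),(a,.008,.108),(b,.0225,.058),(b,.013,.09)],'w30',(130,100,430,325),2.6)
t=camera('top');save(t,'t30');s=camera('scene');overlay(s,[(a,.017,.008),(b,.0225,.008),((.49,-.38),.031,.085),((.505,-.2855),.022,.066)],'s30',(160,130,420,330),3)
z=cv2.cvtColor(cv2.imread('pics/top0.png'),cv2.COLOR_BGR2RGB)
for n in['funnel','calculator']: print(n,recognise(n,'top')[:1])
E
```

```text
32.65 [0.4025228  0.32921515 0.18614103] [ 1.79969125e+02  5.19936125e-02 -1.79987244e+02] 0.054973458002955285 [0.47801847 0.29570016 0.21264378]
funnel [{'box': [299.9, 195.6, 312.4, 213.7], 'conf': 0.56}]
calculator [{'box': [398.8, 203.0, 420.4, 238.3], 'conf': 0.97}]
```

View pics/w30.png

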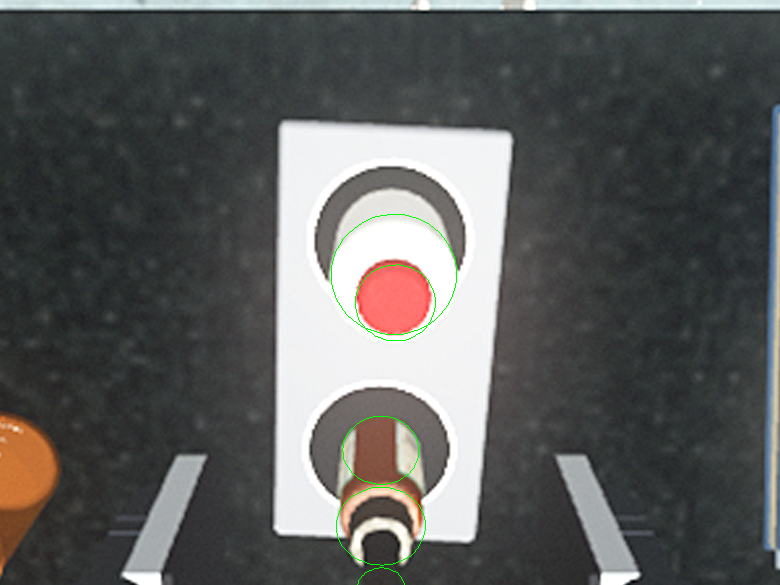

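View pics/s30.png

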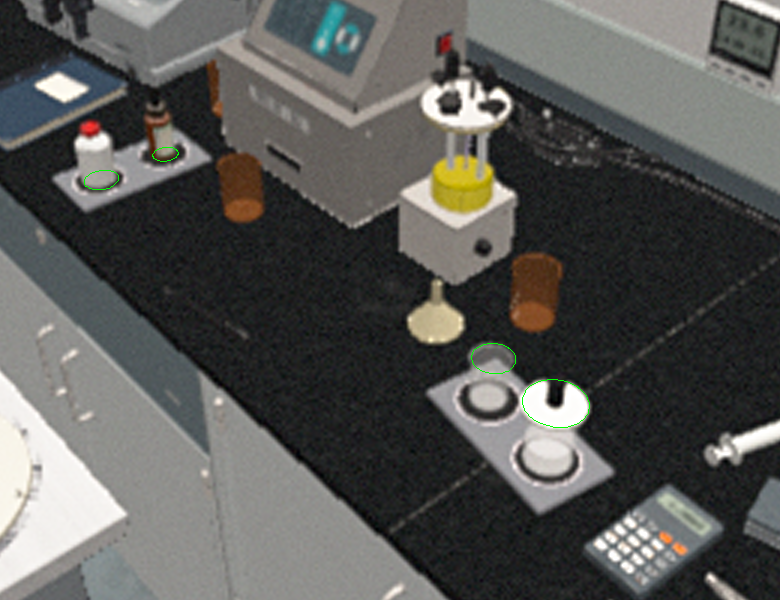

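```bash
python3 -c "
from workcell import bot
print(bot.job_done())"
```

```text
the job is handed in; nothing more can be done
None
```

The bench is set out and the job handed in at about 33 s of the 131 s allowed; no verdict came back.

**Cross tray:** the large beaker is on the right pad, the small beaker on the left pad, and the lid is seated on the large beaker.

**Deep tray:** the plastic bottle is on the near pad and the dropper bottle on the far pad.

**Last checks:**
- In the final wrist and scene pictures all five parts stand upright and let go.
- Their outlines fall within about 2–3 mm of the pad centres, and the lid is centred on the beaker.
- The funnel and calculator show in the same places as at the start, to within a few pixels (about 10 mm), which is the networks' own error. The arm never touched them.
- In the last scene picture the drawn circle for the dropper bottle sat about 2 pixels off its base. The closer wrist picture showed it centred.

**What went wrong:**
- My first grasp of the large beaker failed. The real fingertips sat about 41 mm higher than the reported tool point, so the fingers closed at rim height and only nudged the beaker. It rocked slightly and slid 1–2 mm, but stayed standing.
- I worked out that offset from the wrist and scene pictures and used it for every later grasp; each of those held first time.
- Setting down the plastic bottle pressed briefly with about 22 N, below the limits.

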